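# Weigh out the etching ground

### The arm

A 7-joint arm with a two-finger parallel gripper is mounted at the origin on a cart in front of the work surface, level with it; the furniture and walls round the work are solid. World frame = base frame: x ahead of the robot, y to its left, z up, the work surface at z = 0. Lengths are in m, angles in rad, forces in N, time in s.
With the tool pointing down it reaches from about 0.4 to 0.85 m from the base axis. Payload 4.5 kg.
Tool frame: the origin (TCP) lies at the very end of the fingers, on their centre line; the grasp point (between the pads) lies 19 mm behind it; z points along the fingers, y is the line along which they close (so a half turn about z gives the same grasp; the last joint's range is limited). The gripper opens to 88 mm and grips with 3 to 60 N. Pads are 18 mm wide; open, the fingers measure 123 mm over their backs; the gripper's body (75 mm by 187 mm) begins 45 mm behind the grasp point.
Start: joints at [1.358, 0.689, -0.195, 1.565, 0.157, 0.902, -0.215], TCP at [0.153, -0.606, 0.239] pointing down, gripper open.
Joint ranges: [-3.01, 3.01], [-0.46, 2.08], [-1.47, 1.51], [0.13, 2.56], [-1, 4.14], [0.04, 2.09], [-2.66, 2.66]. Speed limits (rad/s): [2.57, 2.57, 3.14, 3.14, 3.14, 3.14, 3.14].

### API

Orientations are given as a unit quaternion [x, y, z, w].
In Python, from plant import r gives the robot as it stands. The module is installed in compiled form; this text tells all that it offers.
- The arm moves only by the shell command python3 -m pendant 'ROWS' [FORCE]. ROWS is JSON, one flat list of numbers, 7 for each row, row after row: the opening, from 0 (shut) to 1 (fully open), then the shift along the tool's x, y, z scaled (see below), then the turn, a rotation vector about the tool's x, y, z scaled (see below). A call has 1 to 12 rows; each row is the pose to reach, as a shift and turn from the pose commanded when the call began, along the tool's axes at that moment; what a row does not reach only later rows make up. The controller multiplies each number of a shift by 0.15 m and each number of a turn by pi/2 rad. A row lasts 1/10 s, in which the tool goes at most 50 mm and 8.59 degrees, less where a joint would pass 70% of its speed; a pose out of reach is approached as far as the arm can. A call with a number of a shift or a turn outside -1 to 1 is refused whole. A call with a gripper value outside its range is refused whole. The fingers move at their own pace and stop on an object; FORCE is the grip in N (left out, the last holds). Time passes only in rows, so rows that repeat a pose let the fingers close. It gives the time, the measured TCP pose, the force, the opening and the grip force at its end, in the units of the state.
- r.get_state(): the state, without advancing time (a new reading comes with each control period).
- r.snapshot(name): name is "side" or "top" or "wrist"; returns a dict with "img" (480x640x3 uint8, red, green, blue), "mtx" (3x3 intrinsics, pixels), "k1" (the pictures are not rectified: a ray, as slopes to the right and down, at radius r is drawn at 1 + k1 r^2 times it, then the intrinsics apply), "cam_to_world" (4x4, takes a point from camera to world coordinates). Camera axes: x right, y up, looking along -z (the intrinsics and any distortion apply to the point x, -y, -z); pixel columns grow to the right and rows downward; lengths in m; the calibration is good to about 2 mm. A picture is of the moment at which its call begins. There is no depth.
- r.finish_job(): hands the job in; it is judged then, once.
The state is a dict: "clock": time; "q": joint angles; "qd": joint speeds; "joint_torque": joint torques, N m; "tool_pos": TCP position; "eef_rot": TCP orientation; "contact_force": force on the tool from outside, world axes, zero at the start; "moment": the same for the moment, N m; "opening": opening from 0.0 (shut) to 1.0 (fully open); "finger_force": force on a finger pad.
Only numpy, scipy, OpenCV 4.12 (cv2) and the standard library are available. Lean on these libraries where they do the work, as an engineer would, in place of code of your own. Each camera call takes 0.05 s, during which the arm holds its last target. There are 200 camera calls.

### The job

Get the balls of etching ground weighed: first press the scale's green power key, then its grey zero key while the pan is still empty. Only the top of the tall tin can be gripped while it is in the wooden carrier, so next lift it out with the balls in it, stand it on the bare bench top and let go; then take it again lower down, so that its mouth is clear, and tip all four balls into the scale pan without bumping the tin against the scale. Finish with the empty tin standing upright on the bench top, and leave the two ink tins, the mug and the dropper bottle where they are.

Things in the scene. Friction and masses are not known exactly. Their poses are not given: they have to be found in the camera images.
- tin: tall open steel tin, 66 mm across (68 over the rolled rim), 110 mm high, wall 2.5 mm, inner floor 3 mm up; about 0.16 kg. Origin: centre of its underside; z up its axis to the mouth. At the start it stands in one of the carrier's three bays with the four balls in its lower half
- carrier: three-bay wooden carrier, fixed, 288 x 102 x 82 mm high; origin: centre of its underside, x along the row of bays. Floor 10 mm thick; bays 84 x 84 mm inside, centred at x = -93, 0 and +93 mm; outer boards 9 mm thick and 82 mm high, boards between bays 72 mm high
- scale: white bench scale, fixed, 214 mm (x) by 166 mm (y); origin: centre of its underside, z up. Its keypad is on its -x side (top 35 mm high), its steel pan (rim 162 mm across, 86 mm above the bench) on its +x side, 32 mm from the origin
- pan (a point): centre of the inner floor of the scale's round steel pan, 50 mm above the bench; the pan is 130 mm across inside at its floor and 156 mm inside at its rim, 36 mm deep
- power_key_top (a point): centre of the top of the round green power key (22 mm across), left of the display seen from the keypad side; pressed straight down
- zero_key_top (a point): centre of the top of the round grey zero key (22 mm across), right of the display, 108 mm from the green key; pressed straight down
- power_key (a joint): travel of the green power key: 0 up, 0.006 m fully down; springs back, about 4 N fully down
- zero_key (a joint): travel of the grey zero key: 0 up, 0.006 m fully down; springs back, about 4 N fully down
- ball_0: dark brown hand-rolled ball of etching ground, 26 mm across, 20 g; origin: its centre
- ball_1: dark brown hand-rolled ball of etching ground, 26 mm across, 20 g; origin: its centre
- ball_2: dark brown hand-rolled ball of etching ground, 26 mm across, 20 g; origin: its centre
- ball_3: dark brown hand-rolled ball of etching ground, 26 mm across, 20 g; origin: its centre
- ink_tin_a: closed ink tin with a mostly black label, 71 mm across, 62 mm high, in a bay of the carrier; origin: centre of its underside. Leave it there
- ink_tin_b: closed ink tin with a mostly pale label, 71 mm across, 62 mm high, in a bay of the carrier; origin: centre of its underside. Leave it there
- mug: blue and white mug, 78 mm across, 114 mm with its handle, 92 mm high; origin under the middle of that 78 x 114 mm outline, handle towards -y, bowl centred at y = +17 mm. Stands loose on the bench; leave it
- dropper: brown dropper bottle, 33 mm across, 102 mm high; origin: centre of its underside. Stands loose on the bench; leave it
Not all that is in view belongs to the job. What is shaped like the tin but turquoise is not meant.

How it is judged:
On the way, in this order (a step that is already met when the one before it is completed fails the run):
1. the green power key is pressed down, the grey key up, all balls in the tin (value of joint power_key above 0.0035 m and value of joint zero_key below 0.001 m and distance between each of ball_0, ball_1, ball_2, ball_3 and tin below 0.11 m), for 0.05 s.
2. the grey zero key is pressed down, the green key up, all balls in the tin (value of joint zero_key above 0.0035 m and value of joint power_key below 0.001 m and distance between each of ball_0, ball_1, ball_2, ball_3 and tin below 0.11 m), for 0.05 s.
3. the tin stands upright on the bench top, let go, with all balls still in it (angle between tin's own z axis and vertical below 0.1 rad and height (world z) of tin between -0.005 and 0.005 m and distance between each of ball_0, ball_1, ball_2, ball_3 and tin below 0.11 m and contact force between the fingers and tin below 0.1 N and linear speed of tin below 0.03 m/s), for 0.2 s.
4. all four balls lie in the scale pan (horizontal distance between each of ball_0, ball_1, ball_2, ball_3 and pan below 0.078 m and z of ball_0 in the frame of pan between 0 and 0.045 m and z of ball_1 in the frame of pan between 0 and 0.045 m and z of ball_2 in the frame of pan between 0 and 0.045 m and z of ball_3 in the frame of pan between 0 and 0.045 m), for 0.2 s.
At the end, for the whole second after the job is handed in: all four balls lie in the scale pan (within 78 mm of its centre, centres below 45 mm over its floor); the tin stands upright (within 0.1 rad) at rest on the bench top (underside within 5 mm of it); both keys are up (all of step 4 and angle between tin's own z axis and vertical below 0.1 rad and height (world z) of tin between -0.005 and 0.005 m and linear speed of tin below 0.02 m/s and value of joint each of power_key, zero_key below 0.001 m); the robot touches nothing.
It fails at once if the black-label ink tin is shifted by more than 30 mm or tipped (distance of ink_tin_a from where it was at the start of the episode above 0.03 m or angle between ink_tin_a's own z axis and vertical above 0.5 rad).
It fails at once if the pale-label ink tin is shifted by more than 30 mm or tipped (distance of ink_tin_b from where it was at the start of the episode above 0.03 m or angle between ink_tin_b's own z axis and vertical above 0.5 rad).
It fails at once if the mug is shifted by more than 30 mm or tipped (distance of mug from where it was at the start of the episode above 0.03 m or angle between mug's own z axis and vertical above 0.5 rad).
It fails at once if the dropper bottle is shifted by more than 30 mm or tipped (distance of dropper from where it was at the start of the episode above 0.03 m or angle between dropper's own z axis and vertical above 0.5 rad).
It fails at once if the tin is bumped against the scale with more than 10 N (contact force between tin and scale above 10 N).
It also fails if it takes over 70 s, if anything falls off the work surface, if the arm or the gripper's body presses on something with over 40 N, if the wrist force passes 120 N, or if a joint passes its speed limit or range.

## Working session

There is one attempt and no reset: what is moved stays moved. The work goes in short steps, Python scripts to look and compute and a shell command to move; the robot and the scene stay as the last step left them, time stands still between calls to the robot, and variables do not carry over. Pictures are saved under pics/ and viewed, at most 10 in all, crops included, and the job is handed in when it is done.

```bash
mkdir -p pics; cat > h.py <<'E'
import numpy as np, cv2
from plant import r
from scipy.spatial.transform import Rotation as R
def snap(n,save=None):
    s=r.snapshot(n)
    s={k:(np.array(v) if k!='k1' else v) for k,v in s.items()}
    s['img']=s['img'].astype(np.uint8)
    if save: cv2.imwrite('pics/'+save,s['img'][:,:,::-1])
    return s
def ray(s,u,v):
    K=s['mtx']; d=np.array([s['k1'],0,0,0,0],float)
    p=cv2.undistortPoints(np.array([[[u,v]]],float),K,d)[0,0]
    T=s['cam_to_world']; dr=T[:3,:3]@np.array([p[0],-p[1],-1]); return T[:3,3],dr
def onz(s,u,v,z):
    o,d=ray(s,u,v); return o+d*(z-o[2])/d[2]
def tri(a,ua,b,ub):
    o1,d1=ray(a,*ua);o2,d2=ray(b,*ub)
    t=np.linalg.lstsq(np.c_[d1,-d2],o2-o1,rcond=None)[0]
    p,q=o1+d1*t[0],o2+d2*t[1]; return (p+q)/2,np.linalg.norm(p-q)
def px(s,P):
    T=s['cam_to_world']; c=T[:3,:3].T@(np.array(P)-T[:3,3]); x,y=c[0]/-c[2],-c[1]/-c[2]
    f=1+s['k1']*(x*x+y*y); return (s['mtx']@[x*f,y*f,1])[:2]
def rel(P=None,Rw=None):
    """shift/turn units from current commanded(~measured) pose to P, rotation Rw"""
    st=r.get_state(); T=R.from_quat(st['eef_rot']); p=np.array(st['tool_pos'])
    a=T.inv().apply(np.array(P)-p)/.15; b=(T.inv()*(Rw if Rw is not None else T)).as_rotvec()/(np.pi/2)
    return np.round(a,3),np.round(b,3)
E
python3 - <<'E'
from h import *
import pickle
ims=[]
for n in('side','top','wrist'):
    s=snap(n,n+'0.png'); pickle.dump(s,open(n+'.pkl','wb')); print(n,s['mtx'].tolist(),s['k1'],s['cam_to_world'].round(3).tolist())
st=r.get_state(); print(st); print(R.from_quat(st['eef_rot']).as_matrix().round(3))
E
```

```text
side [[495.1638701023873, 0.0, 312.4198242940098], [0.0, 495.1638701023873, 237.96565272172285], [0.0, 0.0, 1.0]] 0.03158714161642849 [[-0.962, 0.13, -0.24, 0.274], [-0.272, -0.423, 0.864, 1.122], [0.01, 0.897, 0.443, 0.574], [0.0, 0.0, 0.0, 1.0]]
top [[514.7899650491312, 0.0, 330.2000400997921], [0.0, 514.7899650491312, 253.10034463631916], [0.0, 0.0, 1.0]] -0.04943794179376618 [[0.029, 0.986, -0.165, 0.344], [-1.0, 0.028, -0.012, 0.083], [-0.008, 0.165, 0.986, 1.186], [0.0, 0.0, 0.0, 1.0]]
wrist [[384.73802474680525, 0.0, 322.66142768513157], [0.0, 384.73802474680525, 240.36346942870003], [0.0, 0.0, 1.0]] -0.06522444500188464 [[0.244, 0.918, 0.312, 0.234], [-0.97, 0.231, 0.077, -0.585], [-0.002, -0.322, 0.947, 0.385], [0.0, 0.0, 0.0, 1.0]]
{'clock': 0.15, 'q': array([ 1.35783705,  0.68979277, -0.19449682,  1.56606786,  0.15728846,
        0.90252437, -0.21510095]), 'qd': array([ 7.75114515e-04, -2.92969118e-03, -2.90360522e-04, -3.53226623e-03,
        5.70350273e-04, -6.71299441e-04, -4.38154249e-05]), 'joint_torque': array([-1.06197382e-03, -5.27862489e+01, -1.26879450e+00, -1.53587973e+01,
       -5.25945215e-02,  3.85505817e-03,  1.28987640e-04]), 'tool_pos': array([ 0.15249931, -0.60562145,  0.23810253]), 'eef_rot': array([ 9.92396348e-01,  1.23081248e-01, -1.43768783e-04, -6.88290694e-04]), 'contact_force': array([-0.78630768, -0.38105498,  0.13189166]), 'moment': array([ 0.00909008, -0.00388032, -0.01332336]), 'finger_force': 0.0, 'opening': 0.9991224537149751}
[[ 0.97   0.244 -0.   ]
 [ 0.244 -0.97   0.001]
 [-0.    -0.001 -1.   ]]
```

View pics/side0.png

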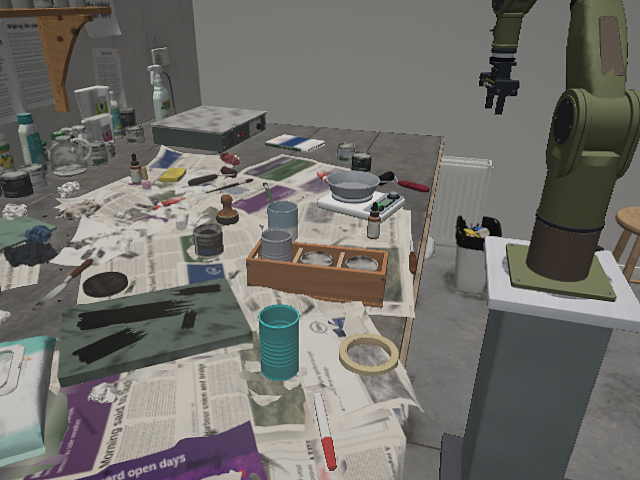

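View pics/top0.png

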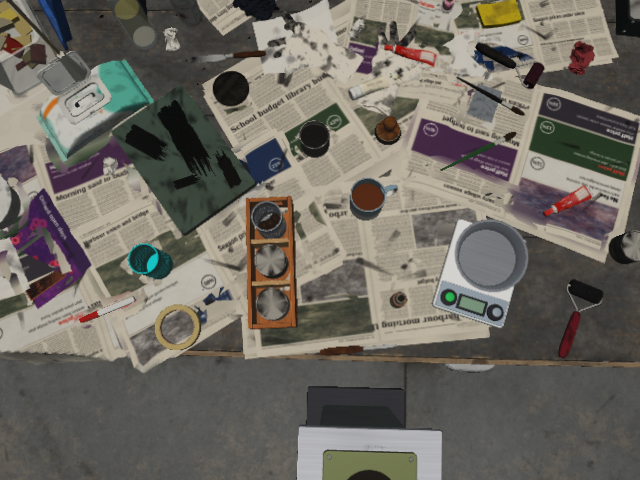

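Side view: a grey tin stands in the carrier at (277,245), the turquoise tin at (279,342), the mug behind the carrier at (283,218), the scale at (355,190) and the dropper at (374,220).

Top view: carrier (272,262), scale pan (491,255), green key (449,297), grey key (495,312), mug (367,198), dropper (400,299).

What could be taken for the tin, in top pixels:
- grey tin with balls in the carrier's end bay, (269,218): **chosen**
- turquoise tin, (145,262)
- dark jar, (315,137)
- mug, (367,198)

I'll check the choice in one close crop and measure.

```bash
python3 - <<'E'
from h import *
import pickle
t=pickle.load(open('top.pkl','rb'));s=pickle.load(open('side.pkl','rb'))
a=cv2.resize(t['img'][185:335,235:310],None,fx=4,fy=4,interpolation=cv2.INTER_CUBIC)
b=cv2.resize(t['img'][210:335,425:535],None,fx=4,fy=4,interpolation=cv2.INTER_CUBIC)
c=np.zeros((600,800,3),np.uint8); c[:,:300]=a; c[:500,310:750]=b
cv2.imwrite('pics/crop1.png',c[:,:,::-1])
c=np.zeros((600,800,3),np.uint8)
c[:,:640]=cv2.resize(s['img'][160:310,240:400],None,fx=4,fy=4,interpolation=cv2.INTER_CUBIC)
cv2.imwrite('pics/crop2.png',c[:,:,::-1])
# green key
for n,im,box in(('top',t,(425,280,475,320)),('side',s,(350,180,410,220))):
    x0,y0,x1,y1=box; h=cv2.cvtColor(im['img'][y0:y1,x0:x1],cv2.COLOR_RGB2HSV)
    m=((h[...,0]>45)&(h[...,0]<80)&(h[...,1]>120)&(h[...,2]>90)).astype(np.uint8)
    k,l,st,ce=cv2.connectedComponentsWithStats(m)
    for i in range(1,k):
        if st[i,4]>5: print(n,st[i],ce[i]+[x0,y0])
E
```

```text
top [20 12 10 10 74] [449.45945946 296.45945946]
side [28 23  3  5 11] [378.72727273 204.72727273]
```

View pics/crop1.png

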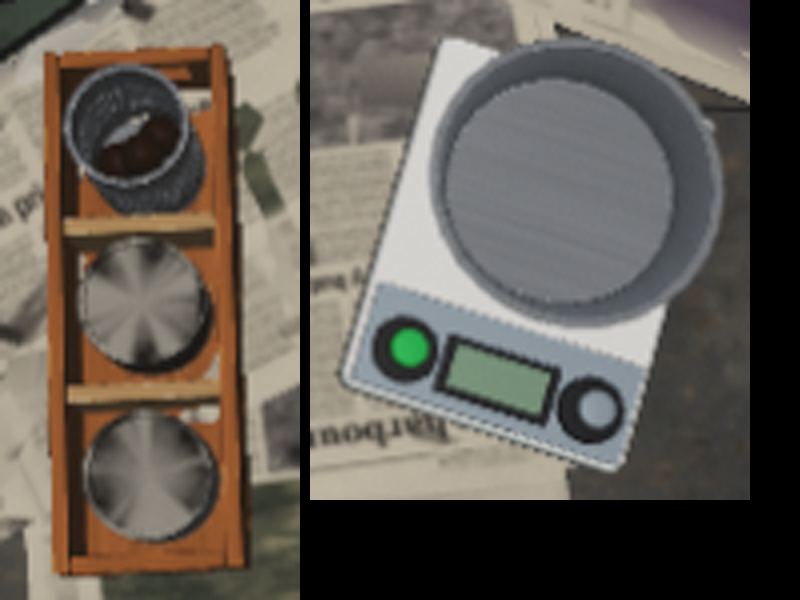

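View pics/crop2.png

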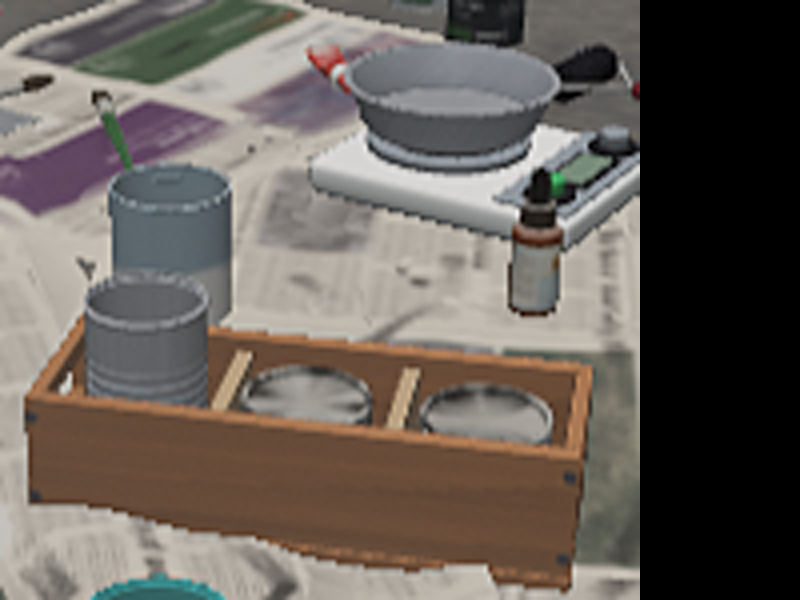

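Crop 1 shows the grey tin with the dark balls in the carrier's end bay (rim centre about (266.5,216.5)), the lids of both ink tins, and the scale with its keys. Crop 2 shows the same from the side, with the tin rim centre at about (276.8,234.8).

```bash
python3 - <<'E'
from h import *
import pickle
t=pickle.load(open('top.pkl','rb'));s=pickle.load(open('side.pkl','rb'))
A=lambda x,y:(235+x/4-.4,185+y/4-.4); B=lambda x,y:(425+(x-310)/4-.4,210+y/4-.4); C=lambda x,y:(240+x/4-.4,160+y/4-.4)
pr=lambda n,ta,sb,z:print(n,'tri',[np.round(q,4) for q in tri(t,ta,s,sb)],'top@z',onz(t,*ta,z).round(4),'side@z',onz(s,*sb,z).round(4))
pr('tinrim',A(126,125),C(147,299),.12)
pr('panrim',B(577,182),C(453,80),.086)
pr('green',B(409,347),C(557,185),.04)
pr('grey',B(600,408),C(613,137),.04)
for n,a,b in(('cL near(y+)',A(47,52),C(80,322)),('c x+ y-',A(221,47),None),('c x- y-',A(247,570),None),('c x- y+',A(60,572),None)):
    print(n,onz(t,*a,.082).round(4))
for c in((28,400),(583,455),(590,370),(80,322)): print('side corner',onz(s,*C(*c),.082).round(4))
print('mug body top',onz(t,367,197,.092).round(3),'handle',onz(t,391,188,.05).round(3),'mug side',onz(s,*C(170,190),.092).round(3))
print('dropper',onz(t,400,299,.1).round(3), 'base side',onz(s,*C(532,308),0).round(3))
print('scale corners top', [onz(t,*B(*c),.03).round(3).tolist() for c in((447,38),(340,382),(615,470))])
print('turq',onz(t,150,258,.11).round(3),'jar',onz(t,315,137,.07).round(3))
E
```

```text
tinrim tri [array([0.599 , 0.2358, 0.117 ]), np.float64(0.0001)] top@z [0.5983 0.2354 0.12  ] side@z [0.5968 0.2416 0.12  ]
panrim tri [array([ 0.5337, -0.2545,  0.0796]), np.float64(0.0006)] top@z [ 0.5329 -0.2526  0.086 ] side@z [ 0.5301 -0.2367  0.086 ]
green tri [array([ 0.4424, -0.1707,  0.0403]), np.float64(0.0051)] top@z [ 0.445  -0.1705  0.04  ] side@z [ 0.4399 -0.1712  0.04  ]
grey tri [array([ 0.4142, -0.2769,  0.0398]), np.float64(0.0007)] top@z [ 0.4138 -0.2769  0.04  ] side@z [ 0.4145 -0.2764  0.04  ]
cL near(y+) [0.6478 0.2869 0.082 ]
c x+ y- [0.6532 0.1903 0.082 ]
c x- y- [0.3667 0.1644 0.082 ]
c x- y+ [0.3626 0.264  0.082 ]
side corner [0.6423 0.298  0.082 ]
side corner [0.3603 0.271  0.082 ]
side corner [0.3698 0.1806 0.082 ]
side corner [0.6495 0.2064 0.082 ]
mug body top [0.654 0.02  0.092] handle [ 0.688 -0.037  0.05 ] mug side [0.655 0.035 0.092]
dropper [ 0.431 -0.053  0.1  ] base side [ 0.435 -0.053  0.   ]
scale corners top [[0.625, -0.196, 0.03], [0.425, -0.134, 0.03], [0.38, -0.288, 0.03]]
turq [0.502 0.481 0.11 ] jar [0.799 0.14  0.07 ]
```

```bash
cat > lg.py <<'E'
from h import *
import json,sys
s=r.get_state()
open('log.jsonl','a').write(json.dumps([list(map(float,s[k])) for k in('q','tool_pos','eef_rot')])+'\n')
print('t%.1f'%s['clock'],'q',np.round(s['q'],2),'p',np.round(s['tool_pos'],4),'op%.3f ff%.1f'%(s['opening'],s['finger_force']),'F',np.round(s['contact_force'],1))
print(R.from_quat(s['eef_rot']).as_matrix().round(3).tolist())
if len(sys.argv)>1:
    v=[float(x) for x in sys.argv[1].split(',')]
    Rw=None
    if len(v)>3: # z-axis dir (3), y-axis hint (3)
        z=np.array(v[3:6]);z/=np.linalg.norm(z);y=np.array(v[6:9]);y-=z*(y@z);y/=np.linalg.norm(y);Rw=R.from_matrix(np.c_[np.cross(y,z),y,z])
    print('rel',*[q.tolist() for q in rel(v[:3],Rw)])
E
python3 lg.py
python3 -m pendant '[0,0.9,-0.9,0,0,0,-0.67, 0,0.9,-0.9,0,0,0,-0.67, 0,0.9,-0.9,0,0,0,-0.67, 0,0.9,-0.9,0,0,0,-0.67, 0,0.9,-0.9,0,0,0,-0.67, 0,0.9,-0.9,0,0,0,-0.67, 0,0.9,-0.9,0,0,0,-0.67, 0,0.9,-0.9,0,0,0,-0.67, 0,0.9,-0.9,0,0,0,-0.67, 0,0.9,-0.9,0,0,0,-0.67]'
python3 lg.py .444,-.171,.10,0,0,-1,.963,-.27,0
```

```text
t0.1 q [ 1.36  0.69 -0.19  1.57  0.16  0.9  -0.22] p [ 0.1525 -0.6056  0.2381] op0.999 ff0.0 F [-0.8 -0.4  0.1]
[[0.97, 0.244, -0.0], [0.244, -0.97, 0.001], [-0.0, -0.001, -1.0]]
clock: 1.15
tool_pos: [0.2505, -0.4422, 0.2387]
eef_rot: [0.797, 0.604, -0.0, -0.0]
contact_force: [0.5, 0.2, -0.2]
opening: 0.115
finger_force: 0.0
t1.1 q [ 1.28  0.57 -0.49  1.9   0.38  0.76  0.3 ] p [ 0.2505 -0.4422  0.2387] op0.115 ff0.0 F [ 0.5  0.2 -0.2]
[[0.271, 0.963, -0.0], [0.963, -0.271, 0.0], [-0.0, -0.0, -1.0]]
rel [2.09, 0.752, 0.924] [-0.0, 0.0, -0.001]
```

```bash

python3 -m pendant '[0,1,0.4,0,0,0,0, 0,1,0.4,0,0,0,0, 0,1,0.4,0,0,0,0, 0,1,0.4,0,0,0,0, 0,1,0.4,0,0,0,0, 0,1,0.4,0,0,0,0]'
python3 lg.py
python3 -m pendant '[0,1,0.35,0.4,0,0,0, 0,1,0.35,0.6,0,0,0, 0,1,0.35,0.6,0,0,0, 0,1,0.35,0.6,0,0,0, 0,1,0.35,0.6,0,0,0, 0,1,0.35,0.6,0,0,0]'
python3 lg.py .444,-.171,.05,0,0,-1,.963,-.27,0
```

```text
clock: 1.75
tool_pos: [0.3477, -0.315, 0.2386]
eef_rot: [0.797, 0.604, -0.001, 0.0]
contact_force: [0.3, 0.0, 0.4]
opening: 0.004
finger_force: 0.0
t1.8 q [ 0.95  0.52 -0.48  2.01  0.37  0.7  -0.03] p [ 0.3477 -0.315   0.2386] op0.004 ff0.0 F [0.3 0.  0.4]
[[0.27, 0.963, -0.001], [0.963, -0.27, -0.001], [-0.001, -0.001, -1.0]]
clock: 2.35
tool_pos: [0.4385, -0.1852, 0.1482]
eef_rot: [0.797, 0.604, -0.001, -0.0]
contact_force: [-0.5, -0.8, -0.5]
opening: 0.007
finger_force: 0.0
t2.4 q [ 0.51  0.67 -0.33  2.09  0.48  0.46 -0.46] p [ 0.4385 -0.1852  0.1482] op0.007 ff0.0 F [-0.5 -0.8 -0.5]
[[0.271, 0.963, -0.002], [0.963, -0.271, -0.001], [-0.002, -0.002, -1.0]]
rel [0.102, 0.011, 0.654] [-0.001, 0.001, -0.0]
```

```bash

python3 -m pendant '[0,0.1,0.01,0.3,0,0,0, 0,0.1,0.01,0.6,0,0,0, 0,0.1,0.01,0.68,0,0,0, 0,0.1,0.01,0.68,0,0,0, 0,0.1,0.01,0.68,0,0,0]'
python3 lg.py .4435,-.171,.045,0,0,-1,.963,-.27,0
python3 -m pendant '[0,0,0,0.03,0,0,0, 0,0,0,0.05,0,0,0, 0,0,0,0.06,0,0,0, 0,0,0,0.06,0,0,0, 0,0,0,0.06,0,0,0]'
python3 lg.py .4435,-.171,.045,0,0,-1,.963,-.27,0
```

```text
clock: 2.85
tool_pos: [0.4435, -0.1719, 0.047]
eef_rot: [0.798, 0.603, -0.001, 0.0]
contact_force: [-1.7, 0.1, 1.9]
opening: 0.006
finger_force: 1.3
t2.9 q [ 0.35  0.86 -0.13  2.14  0.6   0.18 -0.6 ] p [ 0.4435 -0.1719  0.047 ] op0.006 ff1.3 F [-1.7  0.1  1.9]
[[0.272, 0.962, -0.002], [0.962, -0.272, -0.002], [-0.002, -0.001, -1.0]]
rel [0.006, -0.001, 0.013] [-0.001, 0.001, -0.001]
clock: 3.35
tool_pos: [0.4439, -0.1721, 0.0432]
eef_rot: [0.797, 0.604, -0.0, 0.003]
contact_force: [-8.1, 3.4, 64.4]
opening: 0.006
finger_force: 31.9
t3.4 q [ 0.34  0.87 -0.11  2.15  0.61  0.16 -0.61] p [ 0.4439 -0.1721  0.0432] op0.006 ff31.9 F [-8.1  3.4 64.4]
[[0.271, 0.963, 0.003], [0.963, -0.271, -0.005], [-0.004, 0.004, -1.0]]
rel [0.006, -0.004, -0.012] [0.003, 0.003, -0.001]
```

```bash

python3 -m pendant '[0,0,0,-0.3,0,0,0, 0,-0.36,0,-0.5,0,0,0, 0,-0.73,0,-0.5,0,0,0, 0,-0.73,0,-0.5,0,0,0, 0,-0.73,0,-0.5,0,0,0, 0,-0.73,0,-0.5,0,0,0]'
python3 lg.py .414,-.277,.055,0,0,-1,.963,-.27,0
python3 -c "
from h import *
import pickle
pickle.dump(snap('wrist','w1.png'),open('w1.pkl','wb'))"
```

```text
clock: 3.95
tool_pos: [0.4156, -0.2752, 0.1129]
eef_rot: [0.797, 0.604, 0.0, 0.0]
contact_force: [-0.8, 0.7, -0.8]
opening: 0.005
finger_force: 0.0
t4.0 q [ 0.7   0.75 -0.34  2.05  0.58  0.43 -0.36] p [ 0.4156 -0.2752  0.1129] op0.005 ff0.0 F [-0.8  0.7 -0.8]
[[0.27, 0.963, 0.001], [0.963, -0.27, -0.0], [0.0, 0.001, -1.0]]
rel [-0.015, -0.007, 0.386] [0.001, -0.0, -0.0]
```

View pics/w1.png

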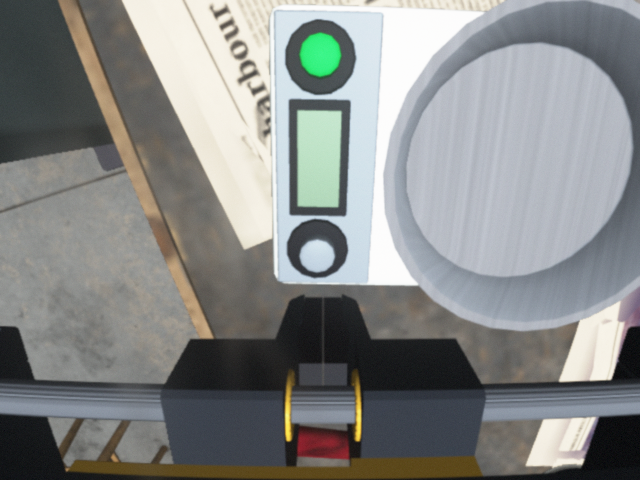

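The wrist view shows the green key at (321,54), the grey key at (318,255) and the pan at right, centred near (520,160). The fingertips are at (322,300).

```bash
python3 - <<'E'
from h import *
import pickle
t=pickle.load(open('top.pkl','rb'));w=pickle.load(open('w1.pkl','rb'));s=pickle.load(open('side.pkl','rb'))
print('tip px',px(w,r.get_state()['tool_pos']))
for n,a,b in(('green',(449.3,296.4),(321,54)),('grey',(497.1,311.6),(318,255)),('panfloor',(424.6+(558-310)/4,209.6+191/4),(519,160)),('panrim',(491.3,255.1),(521,163))):
    print(n,tri(t,a,w,b),[onz(w,*b,z).round(4).tolist() for z in(.035,.04,.05)],onz(t,*a,.045).round(4))
E
```

```text
tip px [324.21802749 313.64448746]
green (array([ 0.44412994, -0.16754859,  0.05277429]), np.float64(0.0008374708066500422)) [[0.4451, -0.1652, 0.035], [0.445, -0.1659, 0.04], [0.4446, -0.1671, 0.05]] [ 0.4444 -0.1693  0.045 ]
grey (array([ 0.41322073, -0.27435488,  0.04294465]), np.float64(0.0031304042456722376)) [[0.412, -0.2756, 0.035], [0.4125, -0.2738, 0.04], [0.4137, -0.2702, 0.05]] [ 0.4135 -0.2753  0.045 ]
panfloor (array([ 0.53170635, -0.24732978,  0.05859392]), np.float64(0.005555767568036195)) [[0.5419, -0.2505, 0.035], [0.5396, -0.2492, 0.04], [0.5349, -0.2467, 0.05]] [ 0.5345 -0.2542  0.045 ]
panrim (array([ 0.53759773, -0.25581917,  0.05055624]), np.float64(0.01440964377523287)) [[0.5428, -0.2525, 0.035], [0.5405, -0.2512, 0.04], [0.5358, -0.2486, 0.05]] [ 0.5399 -0.265   0.045 ]
```

```bash

python3 -m pendant '[0,0,-0.014,0.3,0,0,0, 0,0,-0.014,0.38,0,0,0, 0,0,-0.014,0.42,0,0,0, 0,0,-0.014,0.42,0,0,0, 0,0,-0.014,0.42,0,0,0]'
python3 lg.py
python3 -m pendant '[0,0,0,0.02,0,0,0, 0,0,0,0.02,0,0,0]'
python3 lg.py
python3 -m pendant '[0,0,0,0.02,0,0,0, 0,0,0,0.027,0,0,0, 0,0,0,0.027,0,0,0, 0,0,0,0.027,0,0,0]'
python3 lg.py
```

```text
clock: 4.5
tool_pos: [0.4142, -0.2733, 0.0503]
eef_rot: [0.796, 0.606, 0.0, 0.0]
contact_force: [-0.1, 1.1, 1.3]
opening: 0.008
finger_force: 0.5
t4.5 q [ 0.62  0.86 -0.22  2.08  0.67  0.27 -0.44] p [ 0.4142 -0.2733  0.0503] op0.008 ff0.5 F [-0.1  1.1  1.3]
[[0.267, 0.964, 0.001], [0.964, -0.267, 0.0], [0.0, 0.001, -1.0]]
clock: 4.7
tool_pos: [0.4145, -0.2741, 0.0472]
eef_rot: [0.796, 0.605, 0.001, 0.001]
contact_force: [0.3, 0.9, 2.7]
opening: 0.006
finger_force: 1.2
t4.7 q [ 0.62  0.87 -0.21  2.08  0.67  0.26 -0.44] p [ 0.4145 -0.2741  0.0472] op0.006 ff1.2 F [0.3 0.9 2.7]
[[0.268, 0.963, 0.002], [0.963, -0.268, -0.0], [0.0, 0.002, -1.0]]
clock: 5.1
tool_pos: [0.4145, -0.2742, 0.0442]
eef_rot: [0.796, 0.605, 0.001, 0.001]
contact_force: [-1.0, 4.0, 17.5]
opening: 0.004
finger_force: 8.9
t5.1 q [ 0.61  0.87 -0.2   2.08  0.67  0.25 -0.44] p [ 0.4145 -0.2742  0.0442] op0.004 ff8.9 F [-1.   4.  17.5]
[[0.268, 0.963, 0.003], [0.963, -0.268, -0.001], [-0.0, 0.003, -1.0]]
```

```bash

python3 -m pendant '[0,0,0,-0.3,0,0,0, 0,0,0,-0.6,0,0,0, 0.5,0.2,0,-0.9,0,0,0, 1,0.5,0.05,-1,0,0,0, 1,0.9,0.08,-1,0,0,0, 1,1,0.08,-1,0,0,0, 1,1,0.08,-1,0,0,0, 1,1,0.08,-1,0,0,0]' >/dev/null; python3 lg.py
python3 -m pendant '[1,1,0.08,0,0,0,0, 1,1,0.08,0,0,0,0, 1,1,0.08,0,0,0,0, 1,1,0.08,0,0,0,0, 1,1,0.08,0,0,0,0]'>/dev/null; python3 lg.py
python3 -m pendant '[1,1,0.08,0,0,0,-0.22, 1,1,0.08,0,0,0,-0.22, 1,1,0.08,0,0,0,-0.22, 1,1,0.08,0,0,0,-0.22, 1,1,0.08,0,0,0,-0.22, 1,1,0.08,0,0,0,-0.22]'>/dev/null; 
python3 lg.py .5985,.236,.19,0,0,-1,.997,.08,0
cat > fit.py <<'E'
from h import *
import json
from scipy.optimize import least_squares
D=[json.loads(l) for l in open('log.jsonl')]
Z=lambda a:R.from_euler('z',a); Y=lambda a:R.from_euler('y',a)
sg=np.array([-1,1,1,1,1,1,1.])
def fk(q,p,sg):
    z0,a1,L1,e,L2,w,T,o1,o7=p[:9]
    A=Z(sg[0]*q[0]+o1); P=np.array([0,0,z0])+A.apply([a1,0,0]); A=A*Y(sg[1]*q[1])*Z(sg[2]*q[2]); P=P+A.apply([e,0,L1])
    A=A*Y(sg[3]*q[3]); P=P+A.apply([-e,0,0]); A=A*Z(sg[4]*q[4]); P=P+A.apply([0,0,L2]); A=A*Y(sg[5]*q[5]); P=P+A.apply([w,0,0]); A=A*Z(sg[6]*q[6]+o7); P=P+A.apply([0,0,T]); return P,A
if __name__=='__main__':
    import itertools
    best=[]
    for s in itertools.product([1,-1],repeat=4):
        sg=np.array([s[0],1,s[1],1,s[2],1,s[3]],float)
        def res(p):
            o=[]
            for q,x,Q in D:
                P,A=fk(q,p,sg); o+=list(P-x)+list(.2*(A.inv()*R.from_quat(Q)).as_rotvec())
            return o
        for o7 in(0,1.57,3.14,-1.57):
            f=least_squares(res,[.35,0,.4,0,.4,0,.25,0,o7]); best.append((f.cost,s,f.x,sg,np.abs(f.fun).max()))
    best.sort(key=lambda b:b[0])
    for b in best[:2]: print(b[0],b[1],b[2].round(4),b[4])
    np.savez('kin.npz',p=best[0][2],sg=best[0][3])
E
python3 fit.py
```

```text
t5.9 q [ 0.47  0.61 -0.45  2.02  0.45  0.61 -0.56] p [ 0.4651 -0.1335  0.1925] op0.524 ff0.0 F [-0.9 -0.5 -0. ]
[[0.268, 0.963, -0.001], [0.963, -0.268, -0.001], [-0.001, -0.0, -1.0]]
t6.4 q [ 0.16  0.64 -0.42  1.93  0.42  0.66 -0.8 ] p [0.517  0.0073 0.1922] op0.978 ff0.0 F [ 0.4 -0.8  0.7]
[[0.268, 0.963, -0.001], [0.963, -0.268, -0.001], [-0.002, -0.001, -1.0]]
t7.0 q [-0.04  0.74 -0.51  1.72  0.47  0.81 -0.7 ] p [0.5687 0.1451 0.1919] op0.998 ff0.0 F [-0.3  0.5 -1.2]
[[-0.069, 0.998, -0.002], [0.998, 0.069, -0.004], [-0.004, -0.002, -1.0]]
rel [0.591, 0.24, 0.01] [-0.001, 0.002, -0.007]
5.4613186230282355e-05 (-1, -1, -1, -1) [ 0.5628  0.0234  0.5584 -0.0031  0.3505  0.0198  0.5392 -0.0633  1.5075] 0.006499790722248516
5.4613186230285195e-05 (-1, -1, -1, -1) [ 0.5628  0.0234  0.5584 -0.0031  0.3505  0.0198  0.5392 -0.0633  1.5075] 0.0064997908997473375
```

```bash

python3 -m pendant '[1,0.3,0.12,0,0,0,0, 1,0.59,0.24,0,0,0,0, 1,0.59,0.24,0,0,0,0, 1,0.59,0.24,0,0,0,0, 1,0.59,0.24,0.3,0,0,0, 1,0.59,0.24,0.5,0,0,0, 1,0.59,0.24,0.66,0,0,0, 1,0.59,0.24,0.66,0,0,0, 1,0.59,0.24,0.66,0,0,0]'>/dev/null; python3 lg.py .5985,.236,.089
python3 -c "
from h import *
w=snap('wrist','w2.png')
print(px(w,[.5985,.236,.12]))"
```

```text
t7.9 q [-0.22  0.93 -0.44  1.6   0.53  0.73 -0.83] p [0.5987 0.2378 0.0939] op1.007 ff0.0 F [0.5 0.1 0.5]
[[-0.071, 0.997, -0.0], [0.997, 0.071, -0.002], [-0.002, -0.0, -1.0]]
rel [-0.012, -0.002, 0.033] [0.0, 0.0, 0.0]
[322.84071099 356.52556599]
```

View pics/w2.png

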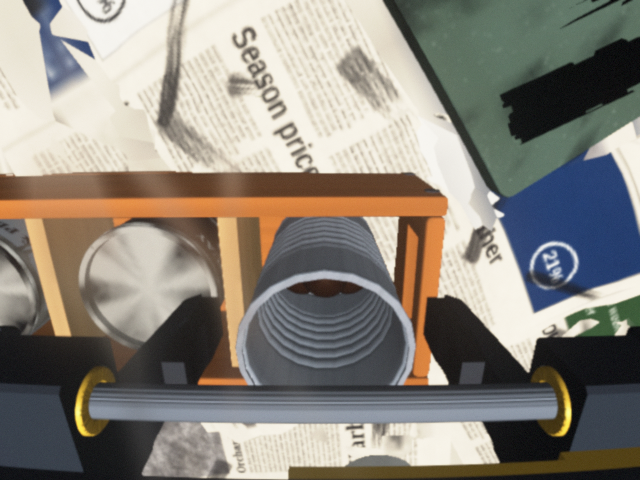

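The wrist view shows the tin's rim at columns 240–413, centred between the fingers at 219 and 428. The balls are visible inside.

```bash

python3 -m pendant '[1,0,0,0.028,0,0,0, 1,0,0,0.028,0,0,0, 0.6,0,0,0.028,0,0,0, 0.6,0,0,0.028,0,0,0, 0.6,0,0,0.028,0,0,0, 0.6,0,0,0.028,0,0,0, 0.6,0,0,0.028,0,0,0, 0.6,0,0,0.028,0,0,0, 0.6,0,0,0.028,0,0,0]' 25
python3 lg.py .5985,.236,.089
```

```text
clock: 8.85
tool_pos: [0.5988, 0.2407, 0.0898]
eef_rot: [0.681, 0.733, 0.0, 0.0]
contact_force: [0.9, 0.5, 1.9]
opening: 0.753
finger_force: 25.0
t8.8 q [-0.22  0.93 -0.43  1.6   0.53  0.73 -0.84] p [0.5988 0.2407 0.0898] op0.753 ff25.0 F [0.9 0.5 1.9]
[[-0.074, 0.997, 0.001], [0.997, 0.074, 0.0], [0.0, 0.001, -1.0]]
rel [-0.031, -0.004, 0.005] [0.0, 0.0, 0.0]
```

```bash

python3 -m pendant '[0.6,0,0,-0.15,0,0,0, 0.6,0,0,-0.4,0,0,0, 0.6,0,0,-0.7,0,0,0, 0.6,0,0,-1,0,0,0, 0.6,0,0,-1,0,0,0, 0.6,0,0,-1,0,0,0, 0.6,0,0,-1,0,0,0]' >/dev/null
python3 lg.py
python3 -m pendant '[0.6,-0.2,-0.1,0,0,0,0, 0.6,-0.4,-0.2,0,0,0,0, 0.6,-0.7,-0.4,0,0,0,0, 0.6,-1,-0.5,0,0,0,0, 0.6,-1,-0.5,0,0.1,0,0, 0.6,-1,-0.5,0,0.2,0,0, 0.6,-1,-0.5,0,0.2,0,0, 0.6,-1,-0.5,0,0.2,0,0]' >/dev/null
python3 lg.py
python3 -m pendant '[0.6,0,0,0,-0.1,0.1,0, 0.6,0,0,0,-0.2,0.2,0, 0.6,0,0,0,-0.2,0.2,0, 0.6,0,0,0,-0.2,0.2,0]' >/dev/null
python3 lg.py
python3 -m pendant '[0.6,0,0,0,-0.1,-0.1,0, 0.6,0,0,0,-0.2,-0.2,0, 0.6,0,0,0,-0.2,-0.4,0, 0.6,0,0,0,-0.2,-0.4,0, 0.6,0,0,0,-0.2,-0.4,0]' >/dev/null
python3 lg.py
python3 fit.py
```

```text
t9.6 q [-0.18  0.76 -0.52  1.49  0.42  1.01 -0.74] p [0.5969 0.2394 0.2372] op0.756 ff25.0 F [ 0.9 -1.4 -2.9]
[[-0.074, 0.997, -0.004], [0.997, 0.074, -0.003], [-0.002, -0.004, -1.0]]
t10.3 q [ 0.08  0.78 -0.57  1.52  0.3   1.26 -0.48] p [0.5344 0.0855 0.2372] op0.753 ff25.0 F [-0.5  0.6 -1.8]
[[-0.074, 0.948, -0.309], [0.997, 0.07, -0.023], [0.0, -0.31, -0.951]]
t10.8 q [ 0.38  0.68 -0.73  1.84  0.2   0.72 -0.35] p [0.5296 0.0802 0.2379] op0.757 ff25.0 F [-0.7 -1.1 -3.7]
[[-0.017, 1.0, -0.016], [0.954, 0.021, 0.299], [0.299, -0.01, -0.954]]
t11.2 q [-0.47  0.53  0.    2.04  0.75  0.55 -1.13] p [0.5348 0.0872 0.2408] op0.752 ff25.0 F [ 0.1  0.  -3.8]
[[0.056, 0.957, 0.283], [0.965, 0.02, -0.261], [-0.255, 0.288, -0.923]]
0.00026771204318223543 (-1, -1, -1, -1) [ 0.3574  0.0309  0.5615 -0.0056  0.3485  0.0253  0.3396 -0.0501  1.5211] 0.010610992227074206
0.00026771204318226454 (-1, -1, -1, -1) [ 0.3574  0.0309  0.5615 -0.0056  0.3485  0.0253  0.3396 -0.0501  1.5211] 0.010610994081858088
```

```bash
cat > kin.py <<'E'
from h import *
import json
from scipy.optimize import least_squares
Z=lambda a:R.from_euler('z',a); Y=lambda a:R.from_euler('y',a)
sg=[-1,1,-1,1,-1,1,-1]
LO=np.array([-3.01,-.46,-1.47,.13,-1,.04,-2.66]);HI=np.array([3.01,2.08,1.51,2.56,4.14,2.09,2.66])
def fk(q,p,pts=False):
    t=p[:24].reshape(8,3); o=p[24:31]
    A=R.identity(); P=t[0].copy(); L=[]
    for i in range(7):
        A=A*(Z if i%2==0 else Y)(sg[i]*q[i]+o[i]); P=P+A.apply(t[i+1]); L.append(P)
    return (P,A,L) if pts else (P,A)
p0=np.zeros(31); p0[2]=.357; p0[3*3+2]=.56; p0[5*3+2]=.35; p0[7*3+2]=.34; p0[30]=1.57
def fit():
    D=[json.loads(l) for l in open('log.jsonl')]
    def res(p):
        o=list(.003*(p-p0)[:24])+list(.01*(p-p0)[24:])
        for q,x,Q in D:
            P,A=fk(q,p); o+=list(P-x)+list(.2*(A.inv()*R.from_quat(Q)).as_rotvec())
        return o
    f=least_squares(res,p0); return f.x,np.array(f.fun[31:]).reshape(-1,6)
def ik(p,P,A,q0):
    def res(q):
        x,B=fk(q,p); return list(10*(x-P))+list(3*(A.inv()*B).as_rotvec())+list(.01*(q-q0))
    f=least_squares(res,np.clip(q0,LO+.03,HI-.03),bounds=(LO+.02,HI-.02)); x,B=fk(f.x,p)
    return f.x,np.linalg.norm(x-P),np.linalg.norm((A.inv()*B).as_rotvec())
if __name__=='__main__':
    p,e=fit(); np.save('p.npy',p); print(p[:24].reshape(8,3).round(3).tolist(),p[24:].round(3)); print(np.abs(e).max(1).round(4))
E
python3 kin.py
```

```text
[[0.0, -0.0, 0.352], [-0.0, -0.009, -0.005], [0.0, -0.009, 0.002], [-0.0, -0.013, 0.562], [0.0, -0.013, -0.003], [0.0, -0.0, 0.347], [0.0, -0.0, -0.007], [0.0, -0.0, 0.333]] [-0.    -0.    -0.     0.     0.    -0.     1.571]
[0. 0. 0. 0. 0. 0. 0. 0. 0. 0. 0. 0. 0. 0. 0. 0. 0. 0. 0.]
```

```bash
cat > plan.py <<'E'
from kin import *
import itertools
p=np.load('p.npy')
cx=np.array([.997,.08]);cy=np.array([-.08,.997]);sx=np.array([.963,-.27]);sy=np.array([.27,.963])
def hit(X,m=.006):
    x,z=X[:,:2],X[:,2]
    b=(z<m)&(x[:,0]>.3)
    for c,rad,h in(((.654,.03),.045,.092),((.68,-.03),.022,.08),((.432,-.053),.018,.104),((.533,-.252),.081,.088),((.502,.481),.037,.11)):
        b|=(np.hypot(*(x-c).T)<rad+m)&(z<h+m)
    d=x-[.5076,.2264]; b|=(abs(d@cx)<.144+m)&(abs(d@cy)<.051+m)&(z<.082+m)
    d=x-[.5025,-.2435]; b|=(abs(d@sx)<.107+m)&(abs(d@sy)<.083+m)&(z<.05+m)
    return b.any()
g=np.array(list(itertools.product(np.linspace(-.0375,.0375,4),np.linspace(-.094,.094,7),-.064-np.linspace(0,.12,5))))
fg=np.array(list(itertools.product((-.009,.009),(-.0615,.0615),(-.064,-.03,0))))
def bad(q,m=.006):
    P,A,L=fk(q,p,True)
    X=np.r_[P+A.apply(np.r_[g,fg])]
    if hit(X,m): return 'hand'
    W,E=L[4],L[2]
    seg=np.array([E+(W-E)*t for t in np.linspace(0,1,8)]+[W+(P-W)*t for t in(0,.2,.4)])
    seg[:,2]-=.055
    return 'arm' if hit(seg,.0) else ''
def tool(d,y): 
    d=d/np.linalg.norm(d); y=y-d*(y@d); y/=np.linalg.norm(y); return R.from_matrix(np.c_[np.cross(y,d),y,d])
def grasp(xy,h,az,ph):
    d=np.array([np.cos(az)*np.cos(ph),np.sin(az)*np.cos(ph),-np.sin(ph)])
    return np.array([*xy,h])+.019*d,d,np.array([-np.sin(az),np.cos(az),0])
def follow(q,P0,A0,P1,A1,n):
    rv=(A0.inv()*A1).as_rotvec(); out=[]
    for k in range(1,n+1):
        q2,e,a=ik(p,P0+(P1-P0)*k/n,A0*R.from_rotvec(rv*k/n),q)
        out.append((q2,e,a,np.abs(q2-q).max())); q=q2
    return out
if __name__=='__main__':
    rng=np.random.default_rng(0)
    seeds=[np.array([a,b,c,d,e,f,0.]) for a in(-.5,.5) for b in(.6,) for c in(-.5,.5) for d in(1.9,) for e in(0,1.57,3.14) for f in(.9,)]
    for xy in((.52,.06),(.55,.04),(.56,-.08),(.6,.4),(.53,.09),(.70,-.13)):
        for az in np.radians(np.arange(-180,180,30)):
            for ph in np.radians((15,25)):
                P,d,y=grasp(xy,.058,az,ph); r_=[]
                for s in(1,-1):
                    A=tool(d,s*y)
                    for q0 in seeds:
                        q,e,a=ik(p,P,A,q0)
                        if e<.002 and a<.01:
                            b=bad(q); 
                            if b!='hand': r_.append((b,s,q.round(2).tolist()))
                ok=[x for x in r_ if x[0]=='']
                if r_: print(xy,round(np.degrees(az)),round(np.degrees(ph)),len(r_),len(ok),(ok or r_)[0])
E
time python3 plan.py
```

```text
real	8m33.884s
user	8m32.965s
sys	0m0.291s
```

```bash
cat >> kin.py <<'E'
def fk(q,p,pts=False):
    t=p[:24].reshape(8,3); M=np.eye(3); P=t[0].copy(); L=[]
    for i in range(7):
        a=sg[i]*q[i]+p[24+i]; c,s=np.cos(a),np.sin(a)
        M=M@(np.array([[c,-s,0],[s,c,0],[0,0,1]]) if i%2==0 else np.array([[c,0,s],[0,1,0],[-s,0,c]])); P=P+M@t[i+1]; L.append(P)
    return (P,M,L) if pts else (P,M)
def ik(p,P,A,q0,n=40):
    A=A.as_matrix(); q=np.array(q0,float)
    def err(q):
        x,B=fk(q,p); E=A@B.T; return np.r_[P-x,.3*cv2.Rodrigues(E)[0].ravel()]
    for _ in range(n):
        e=err(q)
        if np.abs(e).max()<1e-4: break
        J=np.array([(e-err(q+1e-5*np.eye(7)[i]))/1e-5 for i in range(7)]).T
        act=np.ones(7,bool)
        for _ in range(4):
            Ja=J*act; dq=Ja.T@np.linalg.solve(Ja@Ja.T+1e-5*np.eye(6),e); dq*=min(1,.3/np.abs(dq).max())
            v=((q+dq<LO+.02)|(q+dq>HI-.02))&act
            if not v.any(): break
            act&=~v
        q=np.clip(q+dq*act,LO+.02,HI-.02)
    e=err(q); return q,np.linalg.norm(e[:3]),np.linalg.norm(e[3:])/.3
E
sed -i 's/A.apply(np.r_\[g,fg\])/np.r_[g,fg]@A.T/' plan.py
cat > t1.py <<'E'
from plan import *
import time
t0=time.time()
for xy in((.52,.06),(.57,.04)):
  for az in np.radians(np.arange(-180,180,45)):
    P,d,y=grasp(xy,.058,az,np.radians(20)); o=[]
    for e5 in(0,1.57,3.14):
      for q7 in (-1.5,1.5):
        for q1,q3 in((-.5,.6),(.5,-.6)):
          for s in(1,-1):
            q,e,a=ik(p,P,tool(d,s*y),np.array([q1,.7,q3,1.9,e5,.9,q7]))
            o.append((round(e,3)+round(a,2),bad(q),s,q.round(2).tolist()))
    o.sort(key=lambda k:(k[0]>.01,k[1],k[0])); print(xy,round(np.degrees(az)),sum(k[0]<.01 for k in o),o[0])
print(time.time()-t0)
E
timeout 100 python3 t1.py
```

```text
(0.52, 0.06) -180 15 (np.float64(0.0), 'hand', 1, [-0.23, 1.49, 0.3, 0.87, -0.32, 2.04, -1.5])
(0.52, 0.06) -135 17 (np.float64(0.0), 'hand', 1, [-0.53, 1.44, 0.32, 1.07, 0.16, 1.77, -1.14])
(0.52, 0.06) -90 18 (np.float64(0.0), 'hand', 1, [-0.87, 1.36, 0.39, 1.62, 0.57, 1.12, -1.12])
(0.52, 0.06) -45 19 (np.float64(0.0), 'hand', 1, [-1.24, 1.55, 0.7, 2.24, 1.95, 0.48, -2.36])
(0.52, 0.06) 0 0 (np.float64(0.447), 'arm', -1, [0.53, 2.01, -1.43, 2.53, 3.28, 2.01, -2.61])
(0.52, 0.06) 45 17 (np.float64(0.0), 'hand', -1, [1.09, 1.91, -1.33, 2.35, 2.82, 0.66, -2.49])
(0.52, 0.06) 90 10 (np.float64(0.0), 'hand', 1, [0.6, 1.32, -0.46, 1.77, -0.89, 0.89, -1.92])
(0.52, 0.06) 135 13 (np.float64(0.0), 'hand', 1, [0.01, 1.4, 0.28, 1.21, -0.79, 1.79, -1.74])
(0.57, 0.04) -180 0 (np.float64(0.427), '', -1, [-0.16, 1.36, 0.14, 0.73, -0.19, 1.93, 1.56])
(0.57, 0.04) -135 17 (np.float64(0.0), 'hand', 1, [-0.47, 1.5, 0.34, 0.87, 0.19, 1.89, -1.07])
(0.57, 0.04) -90 18 (np.float64(0.0), 'hand', 1, [-0.8, 1.37, 0.41, 1.51, 0.6, 1.16, -1.06])
(0.57, 0.04) -45 19 (np.float64(0.0), 'hand', 1, [-1.13, 1.54, 0.72, 2.17, 1.99, 0.5, -2.3])
(0.57, 0.04) 0 1 (np.float64(0.0), 'hand', 1, [0.51, 2.03, -1.37, 2.52, 3.3, 2.05, 0.11])
(0.57, 0.04) 45 18 (np.float64(0.0), 'hand', -1, [1.08, 1.87, -1.36, 2.21, 2.71, 0.52, -2.41])
(0.57, 0.04) 90 10 (np.float64(0.0), 'hand', 1, [0.5, 1.31, -0.3, 1.61, -0.95, 1.08, -1.95])
(0.57, 0.04) 135 13 (np.float64(0.0), 'hand', 1, [0.05, 1.47, 0.29, 0.97, -0.81, 1.93, -1.85])
16.35179615020752
```

```bash
cat > t2.py <<'E'
from plan import *
import time
t0=time.time(); C=[]
for x in np.arange(.42,.80,.02):
  for y in np.arange(-.18,.46,.02):
    ang=np.linspace(0,6.28,24); tin=np.c_[x+.034*np.cos(ang),y+.034*np.sin(ang),np.full(24,.02)]
    if hit(tin,.02): continue
    for az in np.radians(np.arange(-180,180,15)):
      for ph in (20,25):
        P,d,yy=grasp((x,y),.064,az,np.radians(ph)); A=tool(d,yy).as_matrix()
        if any(hit(P-d*k+np.r_[g,fg]@A.T,.010) for k in(0,.05,.1)): continue
        C.append((x,y,az,ph))
print(len(C),time.time()-t0)
from collections import Counter
print(Counter((round(np.degrees(c[2])),c[3]) for c in C))
n=0
rng=np.random.default_rng(1); rng.shuffle(C)
for x,y,az,ph in C:
    if time.time()-t0>80: break
    P,d,yy=grasp((x,y),.064,az,np.radians(ph)); o=[]
    for e5 in(.5,1.57,2.6):
      for s in(1,-1):
        for q1,q3 in((-.6,.4),(.6,-.4)):
          q,e,a=ik(p,P,tool(d,s*yy),np.array([q1-np.arctan2(y,x),1.2,q3,1.7,e5,.9,-1.2*s]),25)
          if e<.003 and a<.02 and bad(q)=='': o.append((s,q.round(2).tolist()))
    if o: n+=1; print(round(x,2),round(y,2),round(np.degrees(az)),ph,len(o),o[0])
E
timeout 200 python3 t2.py | cut -c1-1500
```

```text
4154 11.70941972732544
Counter({(-180, 25): 177, (-165, 20): 177, (-165, 25): 177, (-180, 20): 176, (-150, 20): 175, (-150, 25): 175, (165, 25): 173, (165, 20): 171, (150, 20): 160, (150, 25): 160, (-135, 25): 159, (-135, 20): 158, (-120, 20): 143, (-120, 25): 143, (135, 20): 143, (135, 25): 143, (120, 25): 124, (120, 20): 121, (-105, 25): 120, (-105, 20): 119, (-90, 25): 98, (-90, 20): 96, (105, 25): 95, (105, 20): 94, (-75, 25): 73, (-75, 20): 68, (90, 25): 64, (90, 20): 55, (-60, 25): 46, (75, 25): 40, (-60, 20): 38, (-45, 25): 31, (75, 20): 28, (-30, 25): 27, (60, 25): 26, (30, 25): 25, (-15, 25): 23, (45, 25): 23, (15, 25): 22, (0, 25): 18, (-45, 20): 14, (60, 20): 11, (-15, 20): 10, (30, 20): 8, (0, 20): 7, (-30, 20): 7, (45, 20): 7, (15, 20): 6})
0.76 0.44 45 20 10 (1, [-0.79, 1.4, 0.58, 1.7, 3.43, 1.26, -2.18])
0.76 0.26 90 25 10 (1, [-0.39, 1.6, 1.05, 1.16, 4.11, 1.92, -2.35])
0.42 0.36 -45 20 12 (1, [-1.53, 1.35, 0.44, 1.69, 0.71, 0.98, -1.15])
0.8 0.42 60 20 10 (1, [-0.62, 1.43, 0.62, 1.45, 3.79, 1.34, -2.26])
0.7 0.42 120 25 11 (1, [-0.23, 1.52, -0.14, 0.59, -0.94, 1.51, 
[... 675 characters left out ...]
0.55, 1.79, -0.54])
0.78 0.44 30 20 11 (1, [-0.88, 1.38, 0.54, 1.69, 3.12, 1.05, -2.14])
0.8 0.26 -75 25 1 (1, [-0.72, 1.73, 1.02, 0.15, 0.02, 1.74, -0.36])
0.8 0.14 105 25 11 (1, [0.12, 1.59, -0.14, 0.4, -0.9, 1.66, -2.63])
0.78 0.2 -75 20 12 (1, [-0.75, 1.58, 0.43, 0.62, 0.66, 1.54, -0.59])
0.76 0.44 60 20 10 (1, [-0.7, 1.43, 0.65, 1.57, 3.72, 1.4, -2.24])
0.76 0.44 75 25 10 (1, [-0.57, 1.4, 0.58, 1.36, 4.11, 1.34, -2.27])
0.8 0.28 90 25 10 (1, [-0.37, 1.63, 1.09, 0.98, 4.04, 1.85, -2.48])
0.72 0.32 -75 25 12 (1, [-0.85, 1.6, 0.4, 0.45, 0.56, 1.71, -0.58])
0.8 0.44 30 25 11 (1, [-0.78, 1.31, 0.41, 1.61, 3.19, 0.87, -2.02])
0.76 0.42 75 25 10 (1, [-0.6, 1.44, 0.73, 1.38, 4.04, 1.47, -2.32])
```

```bash
cat > t3.py <<'E'
from plan import *
import time
t0=time.time(); h=.064; out=[]
import sys
for (x,y,azg,phg) in((.42,.36,-45,20),):
  P,d,yy=grasp((x,y),h,np.radians(azg),np.radians(phg))
  for s in(1,-1):
    Ag=tool(d,s*yy); qg,e,a=ik(p,P,Ag,np.array([-1.53,1.35,.44,1.69,.71,.98,-1.15 if s==1 else 1.9])); print(s,qg.round(2),e,a,bad(qg))
    tl=Ag.inv().apply([0,0,1])
    for az in np.radians(np.arange(-180,61,20)):
      for ph in np.radians((0,15,30,45)):
        _,d,yy=grasp((0,0),0,az,ph)
        for ps in np.radians([90,105,120,135,150,165,180,-90,-105,-120,-135,-150,-165]):
          A=tool(d,s*yy)*R.from_euler('z',ps); t=A.apply(tl)
          if not -.5<t[2]<-.3: continue
          th=t[:2]/np.linalg.norm(t[:2]); dn=np.array([0,0,-1.])-t*(-t[2]); dn/=np.linalg.norm(dn)
          lip=t*(.110-h)+dn*.034
          M=A.as_matrix()
          for zl in(.105,.125,.145,.165):
            G=np.array([.533,-.252,0])-[*(.025*th),0]-[lip[0],lip[1],0]; G[2]=zl-lip[2]; T=G+.019*d
            if not hit(T+np.r_[g,fg]@M.T,.010): break
          else: continue
          q,e,a=ik(p,T,A,qg+[-np.arctan2(y,x)*-1-np.arctan2(-.25,.53),0,0,0,0,0,-ps],40)
          if e<.003 and a<.02 and bad(q)=='': out.append((zl,s,*np.degrees([az,ph,ps]).round().astype(int).tolist(),round(t[2],2),q.round(2).tolist(),T.round(3).tolist(),round(float(np.abs((q-qg)[1:6]).max()),2)))
out.sort(key=lambda o:(o[0],o[-1])); print(len(out),time.time()-t0)
for o in out[:25]: print(*o)
E
timeout 200 python3 t3.py
```

```text
1 [-1.52  1.35  0.44  1.69  0.71  0.98 -1.15] 2.7264371113585035e-05 3.3127188334238866e-05 
-1 [-0.56  1.54 -1.19  2.45  2.3   2.06  2.37] 0.07876522089562202 0.5070240735363357 
138 13.718176126480103
0.105 1 -120 30 -135 -0.4 [-0.24, 1.1, 0.41, 1.74, 0.64, 1.01, 1.36] [0.473, -0.279, 0.145] 0.25
0.105 1 -140 45 -165 -0.4 [-0.02, 1.02, 0.31, 1.57, 0.37, 1.13, 1.97] [0.474, -0.283, 0.141] 0.34
0.105 1 -100 30 -135 -0.4 [-0.36, 1.11, 0.55, 1.99, 1.0, 0.64, 1.19] [0.486, -0.298, 0.145] 0.34
0.105 1 -140 30 -135 -0.4 [-0.15, 1.15, 0.39, 1.49, 0.38, 1.33, 1.4] [0.467, -0.256, 0.145] 0.35
0.105 1 -140 45 -150 -0.33 [-0.04, 1.01, 0.31, 1.6, 0.37, 1.11, 1.68] [0.467, -0.271, 0.139] 0.35
0.105 1 -120 45 -165 -0.4 [-0.08, 0.97, 0.32, 1.75, 0.61, 0.88, 2.0] [0.488, -0.301, 0.141] 0.38
0.105 1 -120 45 -150 -0.33 [-0.1, 0.97, 0.32, 1.79, 0.62, 0.85, 1.71] [0.477, -0.292, 0.139] 0.39
0.105 1 -100 45 -165 -0.4 [-0.16, 0.95, 0.41, 1.93, 0.93, 0.58, 1.95] [0.508, -0.314, 0.141] 0.4
0.105 1 -100 45 -150 -0.33 [-0.18, 0.95, 0.43, 1.97, 0.95, 0.55, 1.64] [0.494, -0.309, 0.139] 0.43
0.105 -1 -60 15 165
[... 841 characters left out ...]
319, 0.139] 0.75
0.105 1 -180 45 -165 -0.4 [0.1, 1.11, 0.37, 1.3, -0.05, 1.51, 1.74] [0.468, -0.238, 0.141] 0.76
0.105 1 -120 30 135 -0.4 [-0.39, 1.38, 1.03, 1.51, -0.05, 0.94, -2.64] [0.54, -0.317, 0.145] 0.76
0.105 1 -180 45 -150 -0.33 [0.08, 1.11, 0.37, 1.31, -0.06, 1.51, 1.46] [0.47, -0.224, 0.139] 0.77
0.105 -1 -20 15 165 -0.48 [0.94, 1.48, -1.02, 2.46, 3.15, 1.78, -0.24] [0.599, -0.265, 0.152] 0.85
0.105 1 -180 30 -135 -0.4 [0.06, 1.27, 0.43, 1.07, -0.05, 1.84, 1.22] [0.48, -0.213, 0.145] 0.86
0.105 1 -140 30 135 -0.4 [-0.28, 1.47, 1.16, 1.29, -0.25, 1.34, -2.64] [0.517, -0.316, 0.145] 0.96
0.105 -1 -120 15 165 -0.48 [0.34, 1.3, -0.7, 1.5, 1.33, 2.06, -1.14] [0.509, -0.315, 0.152] 0.97
```

```bash
python3 - <<'E'
from h import *
import pickle
t=pickle.load(open('top.pkl','rb'))
print([px(t,[x,.36,0]).round().tolist() for x in(.38,.42,.46)], px(t,[.42,.4,0]).round(), 'tape',onz(t,178,327,.01).round(3))
im=cv2.resize(t['img'][230:350,120:260].copy(),None,fx=4,fy=4)
u=px(t,[.42,.36,0]); cv2.circle(im,(int((u[0]-120)*4),int((u[1]-230)*4)),int(4*.034*514/1.19),(255,0,0),2)
cv2.imwrite('pics/place.png',im[:,:,::-1])
E
python3 lg.py .42,.36,.238,0,0,-1,.997,.08,0
```

```text
[[214.0, 319.0], [215.0, 302.0], [216.0, 285.0]] [198. 301.] tape [0.36 0.44 0.01]
t11.2 q [-0.47  0.53  0.    2.04  0.75  0.55 -1.13] p [0.5348 0.0872 0.2408] op0.752 ff25.0 F [ 0.1  0.  -3.8]
[[0.056, 0.957, 0.283], [0.965, 0.02, -0.261], [-0.255, 0.288, -0.923]]
rel [1.717, -0.701, -0.673] [0.18, 0.176, -0.062]
```

View pics/place.png

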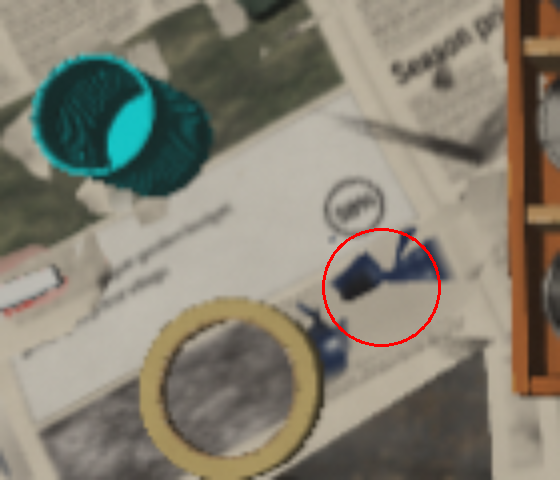

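The crop shows the spot as flat printed newspaper at (215,302) in the top view. The turquoise tin at (145,262) and the tape ring at (178,327) are clear of it.

```bash

python3 -m pendant '[0.6,0.2,-0.1,-0.1,0.09,0.09,-0.03, 0.6,0.5,-0.2,-0.2,0.18,0.176,-0.062, 0.6,0.86,-0.35,-0.34,0.18,0.176,-0.062, 0.6,0.86,-0.35,-0.34,0.18,0.176,-0.062, 0.6,0.86,-0.35,-0.34,0.18,0.176,-0.062, 0.6,0.86,-0.35,-0.34,0.18,0.176,-0.062]' >/dev/null
python3 lg.py .42,.36,.21,0,0,-1,.997,.08,0
```

```text
t11.8 q [-0.28  0.58 -0.39  1.85  0.29  0.77 -0.74] p [0.4766 0.2216 0.2388] op0.752 ff25.0 F [ 0.7 -1.1 -2.8]
[[-0.08, 0.997, -0.005], [0.997, 0.08, 0.002], [0.003, -0.005, -1.0]]
rel [0.95, -0.302, 0.196] [-0.003, -0.002, -0.0]
```

```bash

python3 -m pendant '[0.6,0.3,-0.1,0,0,0,0, 0.6,0.6,-0.2,0,0,0,0, 0.6,0.95,-0.3,0,0,0,0, 0.6,0.95,-0.3,0.1,0,0,0, 0.6,0.95,-0.3,0.3,0,0,0, 0.6,0.95,-0.3,0.4,0,0,0, 0.6,0.95,-0.3,0.4,0,0,0, 0.6,0.95,-0.3,0.4,0,0,0]' >/dev/null
python3 lg.py .42,.36,.0815,0,0,-1,.997,.08,0
```

```text
t12.7 q [-0.59  0.69 -0.33  1.84  0.33  0.67 -1.03] p [0.4213 0.36   0.1801] op0.754 ff25.0 F [-0.1 -0.2 -1.8]
[[-0.077, 0.997, -0.005], [0.997, 0.077, 0.004], [0.004, -0.005, -1.0]]
rel [-0.002, -0.005, 0.657] [-0.003, -0.003, -0.002]
```

```bash

python3 -m pendant '[0.6,0,0,0.2,-0.003,-0.003,0, 0.6,0,0,0.4,-0.003,-0.003,0, 0.6,0,0,0.55,-0.003,-0.003,0, 0.6,0,0,0.62,-0.003,-0.003,0, 0.6,0,0,0.65,-0.003,-0.003,0, 0.6,0,0,0.655,-0.003,-0.003,0, 0.6,0,0,0.66,-0.003,-0.003,0, 0.6,0,0,0.66,-0.003,-0.003,0]' >/dev/null
python3 lg.py .42,.36,.0798,0,0,-1,.997,.08,0
```

```text
t13.4 q [-0.65  0.84 -0.24  1.9   0.41  0.45 -1.11] p [0.4206 0.3619 0.0817] op0.756 ff25.0 F [-1.1 -0.7 -1.2]
[[-0.078, 0.997, 0.001], [0.997, 0.078, 0.002], [0.002, 0.001, -1.0]]
rel [-0.012, -0.005, 0.013] [0.0, -0.001, -0.001]
```

```bash

python3 -m pendant '[0.6,0,0,0.01,0,0,0, 0.6,0,0,0.013,0,0,0, 0.6,0,0,0.013,0,0,0]' >/dev/null
python3 lg.py .42,.36,.0798
python3 -m pendant '[0.8,0,0,0.013,0,0,0, 0.9,0,0,0.013,0,0,0, 1,0,0,0.013,0,0,0, 1,0,0,0.013,0,0,0, 1,0,0,0.013,0,0,0, 1,0,0,0.013,0,0,0, 1,0,0,0.013,0,0,0, 1,0,0,0.013,0,0,0]' >/dev/null
python3 lg.py
python3 -m pendant '[1,0,0,-0.2,0,0,0, 1,0,0,-0.5,0,0,0, 1,0,0,-0.8,0,0,0, 1,0,0,-1,0,0,0, 1,0,0,-1,0,0,0, 1,0,0,-1,0,0,0]' >/dev/null
python3 lg.py
cat > t4.py <<'E'
from plan import *
q=np.array(r.get_state()['q'])
P,d,y=grasp((.4205,.362),.064,np.radians(-45),np.radians(20)); A1=tool(d,y)
st=r.get_state(); A0=R.from_quat(st['eef_rot']); P0=np.array(st['tool_pos'])
Pp=P-.12*d+[0,0,.05]
for k,(x,e,a,dq) in enumerate(follow(q,P0,A0,Pp,A1,10)): 
    pp,_,L=fk(x,p,True); print(k,x.round(2),round(e,4),round(a,3),bad(x),'wristz',L[4][2].round(2))
for k,(x,e,a,dq) in enumerate(follow(x,Pp,A1,P,A1,4)): print(k,x.round(2),round(e,4),bad(x))
print('pre',*[v.tolist() for v in rel(Pp,A1)],Pp,d)
E
python3 t4.py
```

```text
t13.8 q [-0.65  0.84 -0.24  1.9   0.42  0.45 -1.11] p [0.4208 0.3607 0.081 ] op0.757 ff25.0 F [-1.6 -4.6 14. ]
[[-0.078, 0.997, 0.001], [0.997, 0.078, 0.0], [-0.0, 0.001, -1.0]]
rel [-0.004, -0.006, 0.008] [0.0, 0.0, 0.0]
t14.6 q [-0.65  0.85 -0.23  1.9   0.42  0.44 -1.11] p [0.42   0.3614 0.0768] op0.999 ff0.0 F [-1.4  0.5 -1. ]
[[-0.079, 0.997, -0.001], [0.997, 0.079, 0.001], [0.001, -0.001, -1.0]]
t15.2 q [-0.57  0.63 -0.36  1.79  0.3   0.78 -1.01] p [0.4202 0.3611 0.2271] op1.003 ff0.0 F [ 0.3 -0.4 -0.2]
[[-0.078, 0.997, -0.0], [0.997, 0.078, 0.001], [0.001, 0.0, -1.0]]
0 [-0.7   0.65 -0.3   1.77  0.39  0.84 -1.08] 0.0 0.0  wristz 0.54
1 [-0.82  0.68 -0.24  1.75  0.47  0.91 -1.14] 0.0 0.0  wristz 0.53
2 [-0.92  0.72 -0.2   1.73  0.54  0.99 -1.18] 0.0 0.0  wristz 0.51
3 [-1.02  0.77 -0.16  1.7   0.6   1.07 -1.22] 0.0 0.0  wristz 0.48
4 [-1.1   0.82 -0.13  1.68  0.66  1.14 -1.24] 0.0 0.0  wristz 0.45
5 [-1.18  0.88 -0.1   1.65  0.7   1.22 -1.26] 0.0 0.0  wristz 0.42
6 [-1.25  0.95 -0.08  1.63  0.74  1.29 -1.26] 0.0 0.0  wristz 0.38
7 [-1.31  1.02 -0.05  1.6   0.78  1.37 -1.26] 0.0 0.0  wristz 0.34
8 [-1.37  1.08 -0.03  1.58  0.82  1.43 -1.25] 0.0 0.0  wristz 0.3
9 [-1.43  1.16 -0.01  1.56  0.86  1.5  -1.24] 0.0 0.0  wristz 0.26
0 [-1.42  1.18  0.04  1.6   0.87  1.42 -1.26] 0.0 
1 [-1.41  1.22  0.09  1.63  0.88  1.33 -1.28] 0.0 
2 [-1.38  1.25  0.1   1.66  0.91  1.27 -1.31] 0.0 
3 [-1.35  1.29  0.12  1.68  0.95  1.22 -1.34] 0.0 
pre [0.486, -0.409, 0.524] [-0.274, -0.744, -0.392] [0.35338923 0.42911077 0.14854403] [ 0.66446302 -0.66446302 -0.34202014]
```

```bash

python3 -m pendant '[1,0.05,-0.04,0.05,-0.03,-0.075,-0.04, 1,0.1,-0.08,0.1,-0.055,-0.15,-0.08, 1,0.15,-0.12,0.15,-0.08,-0.22,-0.12, 1,0.2,-0.16,0.21,-0.11,-0.3,-0.16, 1,0.24,-0.2,0.26,-0.14,-0.37,-0.2, 1,0.29,-0.25,0.31,-0.16,-0.45,-0.24, 1,0.34,-0.29,0.37,-0.19,-0.52,-0.27, 1,0.39,-0.33,0.42,-0.22,-0.6,-0.31, 1,0.44,-0.37,0.47,-0.25,-0.67,-0.35, 1,0.486,-0.41,0.524,-0.274,-0.744,-0.392, 1,0.486,-0.41,0.524,-0.274,-0.744,-0.392, 1,0.486,-0.41,0.524,-0.274,-0.744,-0.392]' >/dev/null
python3 lg.py .35339,.42911,.14854,.66446,-.66446,-.342,.7071,.7071,0
```

```text
t16.4 q [-1.43  1.16 -0.01  1.56  0.86  1.5  -1.24] p [0.3531 0.4284 0.1474] op0.999 ff0.0 F [ 1.  -0.6  0.4]
[[-0.243, 0.707, 0.664], [0.24, 0.707, -0.665], [-0.94, -0.002, -0.341]]
rel [-0.006, 0.005, -0.004] [-0.0, 0.0, 0.001]
```

```bash
python3 - <<'E'
from h import *
t=snap('top');w=snap('wrist','w3.png')
print(px(t,[.4205,.362,.11]),px(w,[.4205,.362,.11]),px(w,[.4205,.362,.0]))
cv2.imwrite('pics/t3.png',cv2.resize(t['img'][200:360,110:310],None,fx=3,fy=3)[:,:,::-1])
a=np.hstack([cv2.resize(w['img'],(400,300)),cv2.resize(t['img'][200:350,110:310],(400,300))]); cv2.imwrite('pics/c3.png',a[:,:,::-1])
E
```

```text
[202.4686612 297.9681728] [322.95183771 232.85496778] [322.74795901  73.99395056]
```

View pics/c3.png

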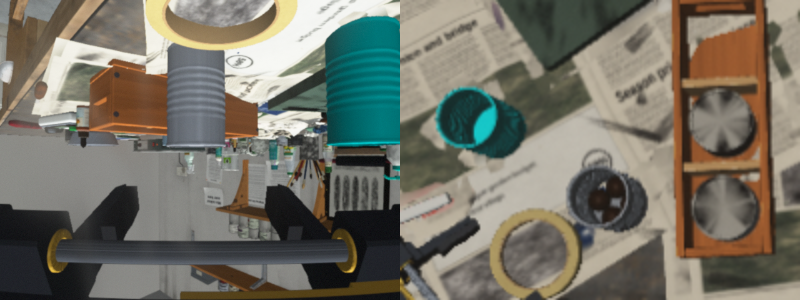

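The left panel (wrist camera, upside down) shows the tin centred at about x=313 full-res, between the fingers with their middle at 324. The right panel (top) shows the tin standing at about (208,298) with the balls in it. I'll measure the offset across the fingers properly.

```bash
python3 - <<'E'
from h import *
w=snap('wrist');t=snap('top')
def edges(im,row,a,b):
    g=cv2.GaussianBlur(cv2.cvtColor(im,cv2.COLOR_RGB2GRAY),(3,3),0).astype(float)[row]; d=np.abs(np.gradient(g))[a:b]
    i=[k for k in range(1,len(d)-1) if d[k]>12 and d[k]>=d[k-1] and d[k]>=d[k+1]]; return [(a+k,int(d[k])) for k in i]
for row in(110,140,170,200,220): print(row,edges(w['img'],row,240,390))
st=r.get_state();P=np.array(st['tool_pos']);M=R.from_quat(st['eef_rot']).as_matrix()
for k in(.1,.14,.18): print(px(w,P+M[:,2]*k))
# top: dark interior/rim: hough on upsampled crop
c=cv2.resize(cv2.cvtColor(t['img'][270:330,180:240],cv2.COLOR_RGB2GRAY),None,fx=6,fy=6,interpolation=cv2.INTER_CUBIC)
h=cv2.HoughCircles(c,cv2.HOUGH_GRADIENT,1.5,30,param1=120,param2=25,minRadius=80,maxRadius=110)
if h is not None:
    for x,y,rr in h[0][:4]: u=(180+x/6-.4,270+y/6-.4); print(u,rr/6,onz(t,*u,.11).round(4))
E
```

```text
110 [(267, 45), (358, 48)]
140 [(359, 37)]
170 []
200 []
220 [(359, 13), (371, 13), (380, 18)]
[323.06237068 240.4693812 ]
[323.04478737 223.79259377]
[323.03110522 210.87993085]
(np.float32(207.975), np.float32(297.475)) 14.508334 [0.4219 0.3504 0.11  ]
(np.float32(217.725), np.float32(301.475)) 15.633334 [0.4142 0.3293 0.11  ]
```

```bash
python3 - <<'E'
from plan import *
P,d,y=grasp((.4217,.3508),.064,np.radians(-45),np.radians(20)); A=tool(d,y)
for k in((-.12,.05),(-.10,0),(-.05,0),(0,0)):
    print(k,*[v.tolist() for v in rel(P+k[0]*d+[0,0,k[1]],A)])
q,e,a=ik(p,P,A,np.array(r.get_state()['q'])); print(q.round(2),e,bad(q),P)
E
```

```text
(-0.12, 0.05) [-0.006, -0.051, 0.05] [-0.001, -0.001, -0.003]
(-0.1, 0) [0.307, -0.052, 0.298] [-0.001, -0.001, -0.003]
(-0.05, 0) [0.306, -0.051, 0.631] [-0.001, -0.001, -0.003]
(0, 0) [0.306, -0.051, 0.964] [-0.001, -0.001, -0.003]
[-1.3   1.28  0.05  1.71  1.01  1.26 -1.4 ] 1.865665816078463e-07  [0.4343248  0.3381752  0.05750162]
```

```bash

python3 -m pendant '[1,0.1,-0.05,0.08,0,0,0, 1,0.2,-0.05,0.2,0,0,0, 1,0.306,-0.05,0.3,0,0,0, 1,0.306,-0.05,0.3,0,0,0, 1,0.306,-0.05,0.5,0,0,0, 1,0.306,-0.05,0.65,0,0,0, 1,0.306,-0.05,0.8,0,0,0, 1,0.306,-0.05,0.9,0,0,0, 1,0.306,-0.05,0.965,0,0,0, 1,0.306,-0.05,0.965,0,0,0, 1,0.306,-0.05,0.965,0,0,0]' >/dev/null
python3 lg.py .43432,.33818,.0575,.66446,-.66446,-.342,.7071,.7071,0
python3 -m pendant '[0.6,0,0,0,0,0,0, 0.6,0,0,0,0,0,0, 0.6,0,0,0,0,0,0, 0.6,0,0,0,0,0,0, 0.6,0,0,0,0,0,0, 0.6,0,0,0,0,0,0, 0.6,0,0,0,0,0,0]' 25 >/dev/null
python3 lg.py .43432,.33818,.0575,.66446,-.66446,-.342,.7071,.7071,0
```

```text
t17.6 q [-1.3   1.28  0.05  1.7   1.01  1.26 -1.41] p [0.4323 0.3398 0.0557] op1.001 ff0.0 F [ 0.1  0.6 -0.6]
[[-0.243, 0.707, 0.664], [0.243, 0.708, -0.664], [-0.939, -0.0, -0.344]]
rel [-0.017, 0.002, 0.012] [0.0, -0.001, 0.0]
t18.4 q [-1.3   1.28  0.05  1.7   1.01  1.26 -1.41] p [0.4328 0.3393 0.0558] op0.753 ff25.0 F [-0.4  2.3  2.3]
[[-0.243, 0.707, 0.665], [0.242, 0.708, -0.664], [-0.939, -0.0, -0.343]]
rel [-0.015, 0.002, 0.008] [0.0, -0.0, 0.0]
```

```bash
cat > wp.py <<'E'
from plan import *
import sys
_,d0,y0=grasp((0,0),0,np.radians(-45),np.radians(20)); tl=tool(d0,y0).inv().apply([0,0,1]); h=.062
def ori(az,ph,ps=0):
    _,d,y=grasp((0,0),0,np.radians(az),np.radians(ph)); return tool(d,y)*R.from_euler('z',np.radians(ps)),d
def pour(az,ph,ps,zl,off=.03):
    A,d=ori(az,ph,ps); t=A.apply(tl); th=t[:2]/np.linalg.norm(t[:2]); dn=np.array([0,0,-1.])+t*t[2]; dn/=np.linalg.norm(dn)
    lip=t*(.110-h)+dn*.034; G=np.array([.533,-.252,zl])-[*(off*th),0]-lip; return G+.019*d,A,t
PP,AA,tt=pour(-120,30,-135,.112)
W=[((.4328,.3393,.23),(-45,20)),((.45,.20,.25),(-63,22)),((.46,.06,.25),(-81,25)),((.465,-.08,.25),(-100,27)),((PP[0]-.01,PP[1]+.06,.25),(-120,30))]
W=[(np.array(a),ori(*b)[0]) for a,b in W]
W+=[(PP+[0,0,.03],ori(-120,30,-60)[0]),(PP+[0,0,.02],ori(-120,30,-90)[0]),(PP,ori(-120,30,-112)[0]),(PP,ori(-120,30,-135)[0])]
if __name__=='__main__':
    if sys.argv[1]=='sim':
        st=r.get_state(); q=np.array(st['q']); P=np.array(st['tool_pos']);A=R.from_quat(st['eef_rot']); print(PP,tt)
        for k,(P1,A1) in enumerate(W):
            o=follow(q,P,A,P1,A1,6); q=o[-1][0]
            lips=[]
            B=A1.as_matrix(); d=B[:,2]; t=A1.apply(tl); G=P1-.019*d
            dn=np.array([0,0,-1.])+t*t[2]; n=np.linalg.norm(dn); dn=dn/max(n,1e-6)
            print(k,q.round(2),max(x[1] for x in o).round(4),'dq',max(x[3] for x in o).round(2),[bad(x[0]) for x in o],'t',t.round(2),'lip',(G+t*(.11-h)+dn*.034).round(3),'base',(G-t*h+dn*.034).round(3)); P,A=P1,A1
    else: k=int(sys.argv[1]); print('rel',*[v.tolist() for v in rel(*W[k])])
E
timeout 120 python3 wp.py sim; python3 wp.py 0
```

```text
[ 0.46626253 -0.28019294  0.15300804] [ 0.88965668  0.21200452 -0.40443179]
0 [-1.31  0.98  0.05  1.79  0.97  1.38 -1.21] 0.0 dq 0.05 ['', '', '', '', '', ''] t [ 0. -0.  1.] lip [0.42  0.352 0.284] base [0.42  0.352 0.174]
1 [-1.12  0.91  0.1   1.89  0.86  1.34 -1.23] 0.0 dq 0.03 ['', '', '', '', '', ''] t [ 0.02 -0.03  1.  ] lip [0.458 0.184 0.304] base [0.456 0.187 0.194]
2 [-0.88  0.87  0.16  1.95  0.8   1.25 -1.22] 0.0 dq 0.04 ['', '', '', '', '', ''] t [ 0.01 -0.09  1.  ] lip [0.463 0.039 0.303] base [0.462 0.049 0.193]
3 [-0.6   0.87  0.24  1.91  0.74  1.21 -1.14] 0.0 dq 0.05 ['', '', '', '', '', ''] t [-0.02 -0.12  0.99] lip [ 0.461 -0.102  0.302] base [ 0.463 -0.089  0.193]
4 [-0.29  0.89  0.3   1.78  0.65  1.23 -1.  ] 0.0 dq 0.05 ['', '', '', '', '', ''] t [-0.09 -0.15  0.98] lip [ 0.444 -0.242  0.301] base [ 0.453 -0.226  0.193]
5 [-0.05  0.98  0.06  1.75  0.85  1.25 -0.13] 0.0 dq 0.15 ['', '', '', '', '', ''] t [ 0.74 -0.35  0.58] lip [ 0.527 -0.291  0.193] base [ 0.447 -0.253  0.129]
6 [ 0.01  0.99 -0.05  1.75  0.91  1.31  0.33] 0.0 dq 0.08 ['', '', '', '', '', ''] t [ 0.96 -0.21  0.17] lip [ 0.526 -0.277  0.157] base [ 0.421 -0.254  0.138]
7 [ 0.05  1.03 -0.12  1.74  0.95  1.34  0.66] 0.0 dq 0.05 ['', '', '', '', '', ''] t [ 0.99 -0.03 -0.13] lip [ 0.517 -0.267  0.122] base [ 0.409 -0.264  0.137]
8 [ 0.09  1.03 -0.2   1.74  0.99  1.39  1.03] 0.0 dq 0.06 ['', '', '', '', '', ''] t [ 0.89  0.21 -0.4 ] lip [ 0.504 -0.259  0.112] base [ 0.406 -0.282  0.156]
rel [-1.091, -0.0, -0.398] [0.0, -0.0, 0.0]
```

```bash

python3 -m pendant '[0.6,-0.1,0,-0.035,0,0,0, 0.6,-0.3,0,-0.11,0,0,0, 0.6,-0.6,0,-0.22,0,0,0, 0.6,-0.9,0,-0.33,0,0,0, 0.6,-1,0,-0.37,0,0,0, 0.6,-1,0,-0.37,0,0,0, 0.6,-1,0,-0.37,0,0,0]' 40 >/dev/null
python3 lg.py; python3 wp.py 1
```

```text
t19.1 q [-1.31  1.    0.05  1.79  0.98  1.37 -1.23] p [0.4317 0.3392 0.2144] op0.752 ff40.0 F [-0.8  0.3 -3.1]
[[-0.245, 0.707, 0.663], [0.242, 0.707, -0.664], [-0.939, -0.002, -0.344]]
rel [-0.477, -0.571, 0.616] [0.186, 0.021, 0.073]
```

```bash

python3 -m pendant '[0.6,-0.1,-0.1,0.1,0.03,0,0.01, 0.6,-0.2,-0.24,0.26,0.07,0.01,0.03, 0.6,-0.35,-0.4,0.42,0.13,0.015,0.05, 0.6,-0.477,-0.57,0.616,0.186,0.02,0.073, 0.6,-0.477,-0.57,0.616,0.186,0.02,0.073, 0.6,-0.477,-0.57,0.616,0.186,0.02,0.073]' >/dev/null
python3 lg.py; python3 wp.py 2
```

```text
t19.6 q [-1.12  0.91  0.1   1.89  0.86  1.34 -1.23] p [0.4507 0.1979 0.2507] op0.747 ff40.1 F [-0.5  0.8 -3. ]
[[-0.167, 0.893, 0.419], [0.331, 0.451, -0.829], [-0.929, -0.0, -0.371]]
rel [-0.31, -0.359, 0.79] [0.181, 0.036, 0.078]
```

```bash

python3 -m pendant '[0.6,-0.05,-0.07,0.15,0.03,0,0.01, 0.6,-0.12,-0.15,0.34,0.07,0.02,0.03, 0.6,-0.22,-0.26,0.57,0.13,0.03,0.05, 0.6,-0.31,-0.36,0.79,0.18,0.036,0.078, 0.6,-0.31,-0.36,0.79,0.18,0.036,0.078, 0.6,-0.31,-0.36,0.79,0.18,0.036,0.078]' >/dev/null
python3 lg.py; python3 wp.py 3
```

```text
t20.2 q [-0.89  0.87  0.16  1.95  0.8   1.25 -1.22] p [0.46   0.0624 0.2493] op0.746 ff40.1 F [-0.1  0.8 -2.9]
[[-0.069, 0.987, 0.147], [0.419, 0.163, -0.893], [-0.905, -0.0, -0.425]]
rel [-0.405, -0.122, 0.851] [0.193, 0.02, 0.095]
```

```bash

python3 -m pendant '[0.6,-0.07,-0.02,0.15,0.03,0,0.015, 0.6,-0.17,-0.05,0.36,0.08,0.01,0.04, 0.6,-0.28,-0.09,0.6,0.14,0.015,0.07, 0.6,-0.4,-0.12,0.85,0.19,0.02,0.095, 0.6,-0.4,-0.12,0.85,0.19,0.02,0.095, 0.6,-0.4,-0.12,0.85,0.19,0.02,0.095]' >/dev/null
python3 lg.py; python3 wp.py 4
```

```text
t20.9 q [-0.6   0.87  0.24  1.92  0.74  1.21 -1.15] p [ 0.4656 -0.0785  0.2493] op0.747 ff40.1 F [-0.6  1.8 -2.7]
[[0.079, 0.986, -0.148], [0.448, -0.168, -0.878], [-0.89, 0.003, -0.455]]
rel [-0.433, 0.097, 0.836] [0.2, 0.032, 0.106]
```

```bash

python3 -m pendant '[0.6,-0.08,0.02,0.15,0.03,0,0.015, 0.6,-0.18,0.04,0.36,0.08,0.015,0.04, 0.6,-0.3,0.07,0.6,0.14,0.02,0.07, 0.6,-0.43,0.097,0.836,0.2,0.032,0.106, 0.6,-0.43,0.097,0.836,0.2,0.032,0.106, 0.6,-0.43,0.097,0.836,0.2,0.032,0.106]' >/dev/null
python3 lg.py; python3 wp.py 5
```

```text
t21.4 q [-0.29  0.89  0.3   1.78  0.65  1.23 -1.  ] p [ 0.4565 -0.2195  0.2498] op0.750 ff40.1 F [ 0.3  0.1 -2.8]
[[0.25, 0.866, -0.433], [0.434, -0.5, -0.749], [-0.865, -0.001, -0.501]]
rel [0.226, 0.259, 0.498] [0.0, -0.001, -0.666]
```

```bash

python3 -m pendant '[0.6,0.02,0.03,0.06,0,0,-0.08, 0.6,0.05,0.06,0.12,0,0,-0.16, 0.6,0.08,0.1,0.18,0,0,-0.25, 0.6,0.11,0.13,0.25,0,0,-0.33, 0.6,0.14,0.16,0.31,0,0,-0.42, 0.6,0.17,0.19,0.37,0,0,-0.5, 0.6,0.2,0.23,0.43,0,0,-0.58, 0.6,0.226,0.26,0.5,0,0,-0.66, 0.6,0.226,0.26,0.5,0,0,-0.666, 0.6,0.226,0.26,0.5,0,0,-0.666]' >/dev/null
python3 lg.py; python3 wp.py 6;  python3 wp.py 7
```

```text
t22.4 q [-0.05  0.98  0.06  1.75  0.85  1.25 -0.13] p [ 0.4665 -0.2793  0.1832] op0.749 ff40.1 F [ 0.5  0.1 -2.2]
[[-0.624, 0.651, -0.431], [0.649, 0.126, -0.75], [-0.434, -0.749, -0.501]]
rel [0.027, 0.049, 0.039] [0.001, 0.001, -0.334]
rel [0.085, 0.149, 0.106] [0.001, 0.001, -0.579]
```

```bash

python3 -m pendant '[0.6,0.01,0.01,0.01,0,0,-0.06, 0.6,0.01,0.02,0.02,0,0,-0.12, 0.6,0.02,0.03,0.03,0,0,-0.18, 0.6,0.03,0.04,0.04,0,0,-0.24, 0.6,0.03,0.05,0.04,0,0,-0.3, 0.6,0.03,0.05,0.04,0,0,-0.334, 0.6,0.04,0.07,0.05,0,0,-0.36, 0.6,0.05,0.09,0.06,0,0,-0.39, 0.6,0.06,0.11,0.07,0,0,-0.42, 0.6,0.07,0.13,0.08,0,0,-0.45, 0.6,0.08,0.15,0.1,0,0,-0.48, 0.6,0.085,0.15,0.106,0,0,-0.51]' >/dev/null
python3 lg.py; python3 wp.py 7;  python3 wp.py 8
```

```text
t23.6 q [ 0.04  1.03 -0.1   1.74  0.94  1.33  0.56] p [ 0.4664 -0.281   0.1534] op0.748 ff40.1 F [-0.6  0.2 -2.3]
[[-0.902, 0.004, -0.432], [0.362, 0.553, -0.75], [0.236, -0.833, -0.501]]
rel [0.002, 0.005, -0.002] [0.0, 0.001, -0.068]
rel [0.002, 0.005, -0.002] [0.0, 0.001, -0.324]
```

```bash

python3 -m pendant '[0.6,0,0,0,0,0,-0.03, 0.6,0,0,0,0,0,-0.06, 0.6,0,0,0,0,0,-0.09, 0.6,0,0,0,0,0,-0.12, 0.6,0,0,0,0,0,-0.15, 0.6,0,0,0,0,0,-0.18, 0.6,0,0,0,0,0,-0.21, 0.6,0,0,0,0,0,-0.25, 0.6,0,0,0,0,0,-0.29, 0.6,0,0,0,0,0,-0.324, 0.6,0,0,0,0,0,-0.324, 0.6,0,0,0,0,0,-0.324]' >/dev/null
python3 lg.py
python3 -c "
from h import *
w=snap('side');t=snap('top')
a=np.hstack([cv2.resize(w['img'][130:250,300:460],(400,300)),cv2.resize(t['img'][195:345,410:610],(400,300))]); cv2.imwrite('pics/c4.png',a[:,:,::-1])"
```

```text
t24.9 q [ 0.1   1.03 -0.2   1.74  0.99  1.39  1.03] p [ 0.4661 -0.2819  0.1539] op0.749 ff40.1 F [ 0.3  0.7 -1.4]
[[-0.791, -0.433, -0.433], [0.049, 0.659, -0.75], [0.61, -0.614, -0.5]]
```

View pics/c4.png

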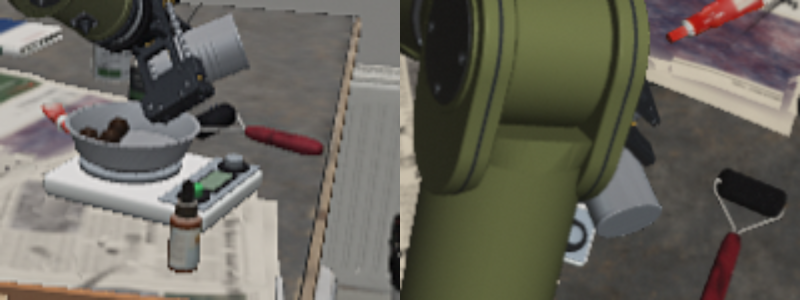

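The left panel shows the dark balls in the pan at about (107,130), with the tin tilted above it and the dropper in place. I'll lift clear and count.

```bash

python3 -m pendant '[0.6,0.1,-0.1,-0.08,0,0,0, 0.6,0.2,-0.2,-0.16,0,0,0, 0.6,0.3,-0.3,-0.25,0,0,0, 0.6,0.4,-0.4,-0.33,0,0,0, 0.6,0.4,-0.4,-0.33,0,0,0, 0.6,0.4,-0.4,-0.33,0,0,0]' >/dev/null
python3 lg.py; python3 wp.py 4
python3 - <<'E'
from h import *
s=snap('side');w=snap('wrist')
a=np.hstack([cv2.resize(s['img'][160:220,310:410],(500,300),interpolation=cv2.INTER_CUBIC),cv2.resize(w['img'],(300,300))]); cv2.imwrite('pics/c5.png',a[:,:,::-1])
E
```

```text
t25.6 q [ 0.1   0.87 -0.21  1.73  0.94  1.49  1.17] p [ 0.4656 -0.2824  0.2518] op0.748 ff40.1 F [-0.7 -0.1 -2.2]
[[-0.79, -0.433, -0.434], [0.049, 0.66, -0.749], [0.611, -0.613, -0.5]]
rel [0.063, 0.308, -0.278] [-0.0, -0.001, 1.498]
```

View pics/c5.png

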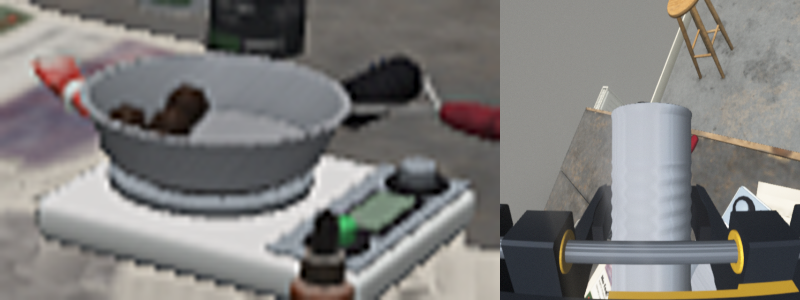

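The pan shows at least three balls; the rest may hide behind its near wall. I'll swing the arm away and count from the top camera by colour mask, as my ten pictures are used up.

```bash

python3 -m pendant '[0.6,0,0,0,0,0,0.09, 0.6,0,0,0,0,0,0.18, 0.6,0,0,0,0,0,0.27, 0.6,0,0,0,0,0,0.36, 0.6,0,0,0,0,0,0.45, 0.6,0,0,0,0,0,0.54, 0.6,0,0,0,0,0,0.63, 0.6,0,0,0,0,0,0.72, 0.6,0,0,0,0,0,0.8, 0.6,0,0,0,0,0,0.88, 0.6,0,0,0,0,0,0.95, 0.6,0,0,0,0,0,0.95]' >/dev/null
python3 lg.py; python3 wp.py 4
```

```text
t26.9 q [-0.07  0.87  0.1   1.74  0.82  1.31 -0.2 ] p [ 0.4654 -0.2822  0.2509] op0.748 ff40.1 F [ 0.5 -0.5 -1. ]
[[-0.496, 0.752, -0.435], [0.662, 0.003, -0.75], [-0.562, -0.66, -0.499]]
rel [0.307, -0.041, -0.281] [-0.002, 0.0, 0.55]
```

```bash

python3 -m pendant '[0.6,0.05,0,-0.05,0,0,0.09, 0.6,0.1,-0.01,-0.1,0,0,0.18, 0.6,0.16,-0.02,-0.15,0,0,0.27, 0.6,0.2,-0.03,-0.2,0,0,0.36, 0.6,0.26,-0.04,-0.25,0,0,0.45, 0.6,0.307,-0.04,-0.28,0,0,0.55, 0.6,0.307,-0.04,-0.28,0,0,0.55, 0.6,0.307,-0.04,-0.28,0,0,0.55]' >/dev/null
python3 lg.py; python3 wp.py 3
```

```text
t27.6 q [-0.27  0.89  0.28  1.78  0.66  1.25 -1.01] p [ 0.4565 -0.2208  0.2507] op0.746 ff40.1 F [ 0.1  0.3 -1.1]
[[0.246, 0.866, -0.435], [0.434, -0.499, -0.75], [-0.867, -0.004, -0.499]]
rel [0.425, -0.419, -0.726] [-0.196, -0.032, -0.103]
```

```bash

python3 -m pendant '[0.6,0.07,-0.07,-0.13,-0.03,0,-0.015, 0.6,0.18,-0.18,-0.3,-0.08,-0.015,-0.04, 0.6,0.3,-0.3,-0.5,-0.14,-0.02,-0.07, 0.6,0.425,-0.42,-0.726,-0.196,-0.032,-0.103, 0.6,0.425,-0.42,-0.726,-0.196,-0.032,-0.103, 0.6,0.425,-0.42,-0.726,-0.196,-0.032,-0.103]' >/dev/null
python3 lg.py; python3 wp.py 2
cat > cnt.py <<'E'
from h import *
for n,c,e in(('top',(.533,-.252,.075),50),('side',(.533,-.252,.075),45)):
    s=snap(n); u=px(s,c); h=cv2.cvtColor(s['img'],cv2.COLOR_RGB2HSV).astype(int)
    m=((h[...,2]<85)&(h[...,1]>70)).astype(np.uint8); Y,X=np.mgrid[:480,:640]; m&=(np.hypot(X-u[0],(Y-u[1])*(1 if n=='top' else 1.6))<e).astype(np.uint8)
    k,l,st,ce=cv2.connectedComponentsWithStats(m); print(n,u.round(),[(st[i].tolist(),onz(s,*ce[i],.063).round(3).tolist()) for i in range(1,k) if st[i,4]>6])
    if n=='top':
        for i in range(1,k):
            if st[i,4]>60: x,y,w_,h_=st[i,:4]; print('\n'.join(''.join('#' if v else '.' for v in row) for row in m[y:y+h_,x:x+w_]))
E
python3 cnt.py
```

```text
t28.2 q [-0.59  0.87  0.21  1.91  0.75  1.23 -1.16] p [ 0.4657 -0.0793  0.25  ] op0.747 ff40.1 F [ 1.5 -0.9 -2. ]
[[0.081, 0.985, -0.154], [0.447, -0.174, -0.878], [-0.891, 0.002, -0.454]]
rel [0.412, -0.199, -0.809] [-0.189, -0.022, -0.094]
top [490. 256.] [([482, 229, 9, 9, 70], [0.586, -0.249, 0.063]), ([466, 240, 9, 9, 62], [0.561, -0.212, 0.063]), ([484, 240, 9, 9, 62], [0.561, -0.254, 0.063]), ([503, 241, 10, 10, 67], [0.56, -0.296, 0.063])]
..#####..
.#######.
#########
#########
#########
#########
.########
.########
..######.
..####...
########.
########.
#########
########.
#########
########.
.####.#..
...###...
...###...
.#######.
#########
.########
.########
..#######
..#######
..#######
..######.
...###....
..######..
#########.
#########.
.########.
.#########
.########.
..#######.
..######..
...##.....
side [353. 181.] [([352, 165, 6, 5, 14], [0.562, -0.412, 0.063]), ([332, 178, 19, 9, 80], [0.565, -0.269, 0.063])]
```

Four separate balls lie in the pan, all within 55 mm of its centre. I'll now take the empty tin back to its spot.

```bash

python3 -m pendant '[0.6,0.07,-0.03,-0.13,-0.03,0,-0.015, 0.6,0.18,-0.08,-0.35,-0.08,-0.01,-0.04, 0.6,0.3,-0.14,-0.58,-0.14,-0.015,-0.07, 0.6,0.41,-0.2,-0.81,-0.19,-0.02,-0.094, 0.6,0.41,-0.2,-0.81,-0.19,-0.02,-0.094, 0.6,0.41,-0.2,-0.81,-0.19,-0.02,-0.094]' >/dev/null
python3 lg.py; python3 wp.py 1
```

```text
t28.9 q [-0.87  0.87  0.13  1.95  0.81  1.27 -1.24] p [0.4603 0.0584 0.2507] op0.748 ff40.1 F [-0.3 -0.9 -0.7]
[[-0.061, 0.988, 0.14], [0.419, 0.153, -0.895], [-0.906, 0.004, -0.423]]
rel [0.404, 0.077, -0.852] [-0.184, -0.033, -0.083]
```

```bash

python3 -m pendant '[0.6,0.07,0.01,-0.13,-0.03,0,-0.015, 0.6,0.18,0.03,-0.35,-0.08,-0.01,-0.035, 0.6,0.3,0.05,-0.6,-0.14,-0.02,-0.06, 0.6,0.404,0.077,-0.85,-0.184,-0.033,-0.083, 0.6,0.404,0.077,-0.85,-0.184,-0.033,-0.083, 0.6,0.404,0.077,-0.85,-0.184,-0.033,-0.083]' >/dev/null
python3 lg.py; python3 wp.py 0
```

```text
t29.6 q [-1.1   0.91  0.07  1.89  0.87  1.35 -1.24] p [0.4505 0.1988 0.2502] op0.748 ff40.1 F [-0.9 -1.  -0.6]
[[-0.168, 0.892, 0.419], [0.334, 0.451, -0.827], [-0.927, 0.0, -0.374]]
rel [0.457, 0.318, -0.774] [-0.188, -0.022, -0.073]
```

```bash

python3 -m pendant '[0.6,0.07,0.05,-0.12,-0.03,0,-0.01, 0.6,0.2,0.13,-0.32,-0.08,-0.01,-0.03, 0.6,0.33,0.22,-0.55,-0.14,-0.015,-0.05, 0.6,0.457,0.318,-0.774,-0.188,-0.022,-0.073, 0.6,0.457,0.318,-0.774,-0.188,-0.022,-0.073, 0.6,0.457,0.318,-0.774,-0.188,-0.022,-0.073]' >/dev/null
python3 lg.py .4328,.3393,.058,.66446,-.66446,-.343,.7071,.7071,0
python3 lg.py .4328,.3393,.09,.66446,-.66446,-.343,.7071,.7071,0 | tail -1
```

```text
t30.1 q [-1.29  0.98  0.03  1.79  0.98  1.4  -1.22] p [0.4329 0.3386 0.2304] op0.746 ff40.1 F [ 1.  -1.  -1.2]
[[-0.241, 0.708, 0.664], [0.241, 0.706, -0.666], [-0.94, -0.001, -0.341]]
rel [1.082, 0.004, 0.388] [-0.001, 0.001, 0.0]
rel [0.881, 0.004, 0.316] [-0.001, 0.001, 0.0]
```

```bash

python3 -m pendant '[0.6,0.15,0,0.05,0,0,0, 0.6,0.4,0,0.14,0,0,0, 0.6,0.65,0,0.23,0,0,0, 0.6,0.8,0,0.29,0,0,0, 0.6,0.88,0,0.316,0,0,0, 0.6,0.88,0,0.316,0,0,0, 0.6,0.88,0,0.316,0,0,0]' >/dev/null
python3 lg.py .4328,.3393,.0575,.66446,-.66446,-.343,.7071,.7071,0
```

```text
t30.9 q [-1.29  1.22  0.02  1.73  1.01  1.3  -1.39] p [0.4319 0.3407 0.091 ] op0.747 ff40.1 F [-0.9 -0.3 -1. ]
[[-0.242, 0.706, 0.666], [0.242, 0.708, -0.663], [-0.94, 0.0, -0.342]]
rel [0.206, -0.002, 0.086] [0.001, 0.001, 0.0]
```

```bash

python3 -m pendant '[0.6,0.06,0,0.02,0,0,0, 0.6,0.13,0,0.05,0,0,0, 0.6,0.18,0,0.07,0,0,0, 0.6,0.205,0,0.08,0,0,0, 0.6,0.205,0,0.08,0,0,0, 0.6,0.205,0,0.08,0,0,0]' >/dev/null
python3 lg.py
python3 -m pendant '[0.6,0.006,0,0.002,0,0,0, 0.6,0.01,0,0.004,0,0,0, 0.6,0.01,0,0.004,0,0,0]' >/dev/null
python3 lg.py .4328,.3393,.0558
```

```text
t31.4 q [-1.29  1.28  0.02  1.7   1.02  1.28 -1.41] p [0.4312 0.3412 0.0563] op0.749 ff40.1 F [ 0.3  0.2 -0.5]
[[-0.244, 0.704, 0.666], [0.241, 0.71, -0.662], [-0.939, -0.001, -0.344]]
t31.8 q [-1.29  1.28  0.02  1.7   1.02  1.28 -1.42] p [0.4313 0.3412 0.0557] op0.749 ff40.1 F [-2.5  0.8  4.7]
[[-0.243, 0.705, 0.667], [0.241, 0.71, -0.662], [-0.94, -0.0, -0.342]]
rel [-0.006, -0.002, 0.015] [0.0, 0.0, 0.0]
```

Contact with the bench at 4.7 N, at the same height as before. I'll release and back off.

```bash

python3 -m pendant '[0.8,0,0,0,0,0,0, 0.9,0,0,0,0,0,0, 1,0,0,0,0,0,0, 1,0,0,0,0,0,0, 1,0,0,0,0,0,0, 1,0,0,0,0,0,0, 1,0,0,0,0,0,0]' >/dev/null
python3 lg.py
python3 -m pendant '[1,0,0,-0.1,0,0,0, 1,0,0,-0.3,0,0,0, 1,0,0,-0.6,0,0,0, 1,0,0,-0.9,0,0,0, 1,0,0,-1,0,0,0, 1,0,0,-1,0,0,0, 1,0,0,-1,0,0,0]' >/dev/null
python3 lg.py
python3 cnt.py | grep -v '#'
python3 - <<'E'
from h import *
# tin check: edges in wrist picture (vertical sides) and hough circle of the mouth in the top picture
w=snap('wrist');t=snap('top')
g=cv2.GaussianBlur(cv2.cvtColor(w['img'],cv2.COLOR_RGB2GRAY),(3,3),0).astype(float)
for row in(60,90,110,130,150):
    d=np.abs(np.gradient(g[row])); print(row,[k for k in range(200,440) if d[k]>18 and d[k]>=d[k-1] and d[k]>=d[k+1]])
c=cv2.resize(cv2.cvtColor(t['img'][270:330,180:240],cv2.COLOR_RGB2GRAY),None,fx=6,fy=6,interpolation=cv2.INTER_CUBIC)
h=cv2.HoughCircles(c,cv2.HOUGH_GRADIENT,1.5,30,param1=120,param2=25,minRadius=80,maxRadius=110)
print([(onz(t,180+x/6-.4,270+y/6-.4,.11).round(3).tolist(),round(rr/6,1)) for x,y,rr in h[0][:3]] if h is not None else None)
E
```

```text
t32.5 q [-1.29  1.28  0.02  1.7   1.02  1.28 -1.42] p [0.4312 0.3411 0.0548] op0.999 ff0.0 F [-0.  -0.1 -0.2]
[[-0.244, 0.705, 0.666], [0.241, 0.71, -0.662], [-0.939, -0.001, -0.343]]
t33.1 q [-1.44  1.23 -0.04  1.52  0.85  1.51 -1.28] p [0.3319 0.4395 0.1066] op0.999 ff0.0 F [-0.4 -0.4  0. ]
[[-0.243, 0.705, 0.666], [0.24, 0.709, -0.663], [-0.94, -0.001, -0.342]]
top [490. 256.] [([481, 229, 10, 9, 67], [0.586, -0.249, 0.063]), ([466, 240, 9, 9, 60], [0.562, -0.212, 0.063]), ([484, 240, 10, 10, 65], [0.561, -0.254, 0.063]), ([502, 241, 11, 10, 70], [0.56, -0.296, 0.063])]
side [353. 181.] [([352, 166, 6, 4, 13], [0.561, -0.411, 0.063]), ([340, 178, 11, 9, 63], [0.559, -0.273, 0.063]), ([332, 182, 7, 3, 16], [0.587, -0.257, 0.063])]
60 [254, 338]
90 [253, 260]
110 [252, 260]
130 [251]
150 [250]
[([0.42, 0.351, 0.11], np.float32(15.7)), ([0.415, 0.329, 0.11], np.float32(15.5)), ([0.414, 0.317, 0.11], np.float32(17.6))]
```

The balls are in the pan and the tin's mouth is back at (0.420, 0.351), where it stood before. The hand is clear, so I'm handing in.

```bash
python3 -c "
from plant import r
print(r.finish_job())"
```

```text
the job is handed in; nothing more can be done
None
```

I handed in the job at about 33 s of the 70 s limit: both keys pressed in order, all four balls in the scale pan, and the empty tin back on the bench. The hand-in call gave no verdict, and the tin's final stance was checked only by camera measurement, not by eye.

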